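Lay out the lid coding station

ROBOT

A 7-joint arm with a two-finger parallel gripper is mounted at the origin on the work surface; the furniture and walls round the work are solid. World frame = base frame: x ahead of the robot, y to its left, z up, the work surface at z = 0. Lengths are in m, angles in rad, forces in N, time in s.
With the tool pointing down it reaches from about 0.4 to 0.85 m from the base axis. Payload 10.4 kg.
Tool frame: the origin (TCP) lies midway between the tips of the shut fingers; the grasp point (between the pads) lies 19 mm behind it; x points along the fingers, z is the direction in which the jaws open and shut, and the axes are right-handed (so a half turn about x gives the same grasp; the last joint's range is limited). The gripper opens to 87 mm and grips with 3 to 60 N. Pads are 19 mm wide; open, the fingers measure 117 mm over their backs; the gripper's body (75 mm by 190 mm) begins 51 mm behind the grasp point.
Start: joints at [-1.364, 0.332, -0.065, 1.46, 0.022, 1.35, -0.088], TCP at [0.142, 0.609, 0.223] pointing down, gripper open.
Joint ranges: [-2.6, 2.6], [-0.5, 2.12], [-1.47, 1.34], [0.16, 2.42], [-1.27, 4.41], [0.06, 2.06], [-2.6, 2.6]. Speed limits (rad/s): [2.22, 2.22, 2.79, 2.79, 3.14, 3.14, 3.14].

INTERFACE

Orientations are given as a unit quaternion [x, y, z, w].
In Python, from bench import read_state, camera, camera_params, close_job gives the robot as it stands.
- The arm moves only by the tool arm_command, never from a script. Its argument "targets" is a list of rows, each a list of 7 numbers: the closure in counts, from 0 (fully open) to 255 (shut), then the shift along the tool's x, y, z in mm, then the turn, a rotation vector about the tool's x, y, z in rad. A call has 1 to 10 rows; each row is the pose to reach, as a shift and turn from the pose commanded when the call began, along the tool's axes at that moment; what a row does not reach only later rows make up. A row lasts 1/10 s, in which the tool goes at most 50 mm and 8.59 degrees, less where a joint would pass 70% of its speed; a pose out of reach is approached as far as the arm can. A call with a gripper value outside its range is refused whole. The fingers move at their own pace and stop on an object; "newtons" is the grip in N (left out, the last holds). Time passes only in rows, so rows that repeat a pose let the fingers close. It gives the time, the measured TCP pose, the force and the opening at its end, in the units of the state.
- read_state(): the state, without advancing time (a new reading comes with each control period).
- camera(name): name is "scene" or "top" or "wrist"; returns the picture (420x560x3 uint8, red, green, blue); there is no depth.
- camera_params(name): a dict with "intrinsics" (3x3 intrinsics, pixels), "xyz" and "orientation" of the camera in the world; the wrist camera has in their place "mount" (4x4, takes a point from camera to tool coordinates, whose origin is the TCP and whose axes are the tool frame's). Camera axes: x right, y down, z forward; pixel columns grow to the right and rows downward; lengths in m; the calibration is good to about 2 mm. A picture is of the moment at which its call begins: read the wrist's pose just before it. camera_params takes no time and is no camera call.
- close_job(): hands the job in, once; it reports no verdict.
The state is a dict: "time": time; "joint_positions": joint angles; "joint_vel": joint speeds; "joint_torque": joint torques, N m; "ee_pos": TCP position; "eef_rot": TCP orientation; "ft_force": force on the tool from outside, world axes, zero at the start; "torque": the same for the moment, N m; "width": finger opening in m.
Only numpy, scipy, OpenCV 4.12 (cv2) and the standard library are available. Lean on these libraries where they do the work, as an engineer would, in place of code of your own. Each camera call takes 0.05 s, during which the arm holds its last target.

TASK

Lay out the lid coding station on the dark mat, leaving the two lid stacks where they stand. Set the ink pad flat and square in the rectangle midway between the two stacks, with the date stamp standing centred on top of it, and stand the ink bottle behind the pad, in the ring on the mat. To hold the lids down, stand the large grey weight in the middle of the top of the stack with the yellow holder and the small brass weight in the middle of the top of the stack with the green holder.

Things in the scene. Friction and masses are not known exactly. Their poses are not given: they have to be found in the camera images.
- mat: dark blue-grey mat fixed to the table, 190 (x) x 350 (y) x 3 mm. Origin: centre of its underside; x points to its back edge (away from the robot), y left. White outlines: a rectangle 72 x 103 mm centred at x -30, y 0 mm for the ink pad; behind it a 50 mm ring centred at x +60, y 0 mm for the bottle. The stacks stand at x -30, y +130 and -130 mm, either one on either side.
- yellow_stack: nested stack of cream-coloured can lids in a round yellow holder, one loose body standing on the mat: holder 92 mm diameter, 17 mm high; lids 73 mm diameter; flat top 90 mm above the origin. Origin at the centre of the holder's underside, z up. 0.46 kg. Not to be moved.
- green_stack: nested stack of cream-coloured can lids in a round green holder, one loose body standing on the mat: holder 92 mm diameter, 17 mm high; lids 73 mm diameter; flat top 104 mm above the origin. Origin at the centre of the holder's underside, z up. 0.5 kg. Not to be moved.
- big_weight: large light grey check weight, upright, round body 38 mm diameter with a knob on top, 61 mm high, 0.5 kg; grip it round the body (38 mm) at about 25 mm height. Origin at the centre of its underside, z up.
- brass_weight: small brass check weight, upright, round body 32 mm diameter up to 30 mm height, then a 14 mm neck and a 25 mm knob, 52 mm high, 0.2 kg; grip it round the body at about 20 mm height. Origin at the centre of its underside, z up.
- ink_pad: loose stamp ink pad, flat dark metal tin with violet felt on top, 60 (x) x 90 (y) x 18 mm high, 0.12 kg; grip it across its 60 mm width, low at the sides. Origin at the centre of its underside, z up. It belongs in the mat's rectangle with its long side (y) along the mat's y, either way round.
- date_stamp: hand stamp standing upright, black base about 50 x 56 mm and 22 mm high, thin grey shaft, wooden knob of 32 mm diameter from 51 to 86 mm height, 0.07 kg; grip it by the knob at about 68 mm height. Origin at the centre of the base's underside, on the knob's axis, z up.
- ink_bottle: small violet round bottle with white cap, upright, 36 mm diameter up to 36 mm height, cap 25 mm diameter, 60 mm high in all, 0.08 kg; grip it round the body at about 22 mm height. Origin at the centre of its underside, z up.
Mind the look-alikes: they are no part of the job. What is shaped like the date_stamp but pink or red is not meant.

How it is judged:
By the outcome, as a careful person would: the job done as asked, in the order asked, and still so for the second after the job is handed in, with the robot touching nothing.
It also fails if it takes over 141 s, if anything falls off the work surface, if the arm or the gripper's body presses on something with over 40 N, if the wrist force passes 120 N, or if a joint passes its speed limit or range.

## Working session

There is one attempt and no reset: what is moved stays moved. The work goes in short steps, Python scripts to look and compute and a tool call to move; the robot and the scene stay as the last step left them, time stands still between calls to the robot, and variables do not carry over. Pictures are saved under pics/ and viewed, and the job is handed in when it is done.

Besides the shell and the picture viewer there is one more tool, called after "Emit:" as name([rows], argument=value, ...), one row to a line, values as JSON. arm_command: Moves the arm, as the interface text tells. Its arguments: {"type":"object","properties":{"targets":{"type":"array"},"newtons":{"type":"number"}},"required":["targets"]}

```bash
ls; mkdir -p pics; python3 - <<'E'
from bench import *
import cv2
s=read_state()
for k,v in s.items(): print(k,v)
for n in ["scene","top","wrist"]:
    print(n,camera_params(n))
    im=camera(n); cv2.imwrite(f"pics/{n}0.png",im[:,:,::-1])
E
```

```text
pics
time 0.0
joint_positions [-1.36365371  0.33288658 -0.06472457  1.46094862  0.02159519  1.34987114
 -0.08849054]
joint_vel [-0.00100097 -0.00031928 -0.00014053 -0.00128565 -0.00185386 -0.00264031
  0.00020979]
joint_torque [-6.93626826e-04 -6.23249602e+01  2.42443214e-02 -3.89903140e+01
 -6.14247657e-02  3.96761997e-02  1.32667069e-04]
ee_pos [0.14223138 0.60820783 0.22174132]
eef_rot [-0.43973564  0.55438364  0.43908407  0.55362128]
ft_force [ 0.21166075  0.31974764 -0.10160576]
torque [-0.01365599 -0.00289483  0.07331716]
width 0.08726447714135685
scene {'intrinsics': array([[411.72577964,   0.        , 274.21559361],
       [  0.        , 411.72577964, 211.28773072],
       [  0.        ,   0.        ,   1.        ]]), 'xyz': array([-0.32635965,  0.57540393,  0.58028622]), 'orientation': array([-0.42074109,  0.74986145, -0.45210905,  0.23723858])}
top {'intrinsics': array([[541.8829064 ,   0.        , 283.23620992],
       [  0.        , 541.8829064 , 207.50603518],
       [  0.        ,   0.        ,   1.        ]]), 'xyz': array([0.40581557, 0.0356851 , 1.63983984]), 'orientation': array([-0.70183083,  0.71168933, -0.01575642,  0.02614407])}
wrist {'intrinsics': array([[297.34877851,   0.        , 284.6285131 ],
       [  0.        , 297.34877851, 207.20343232],
       [  0.        ,   0.        ,   1.        ]]), 'mount': array([[ 9.78395247e-04, -2.64495549e-01,  9.64386410e-01,
        -1.62050552e-01],
       [ 7.48019272e-04, -9.64386408e-01, -2.64496308e-01,
         7.11719656e-02],
       [ 9.99999242e-01,  9.80161551e-04, -7.45703309e-04,
         9.86842548e-05],
       [ 0.00000000e+00,  0.00000000e+00,  0.00000000e+00,
         1.00000000e+00]])}
```

View pics/top0.png

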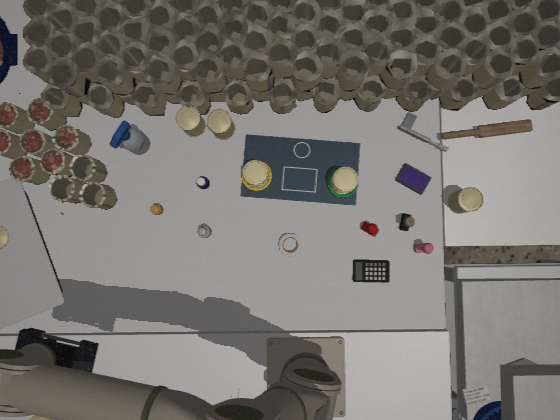

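View pics/scene0.png

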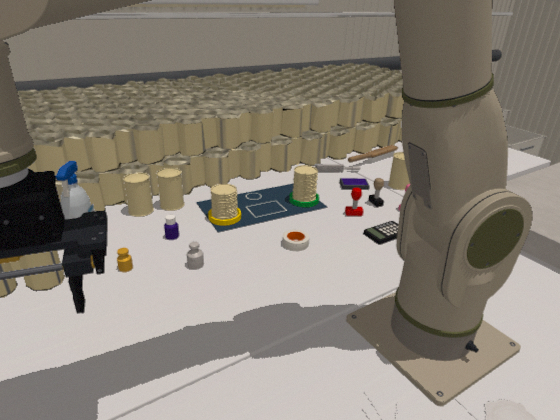

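View pics/wrist0.png

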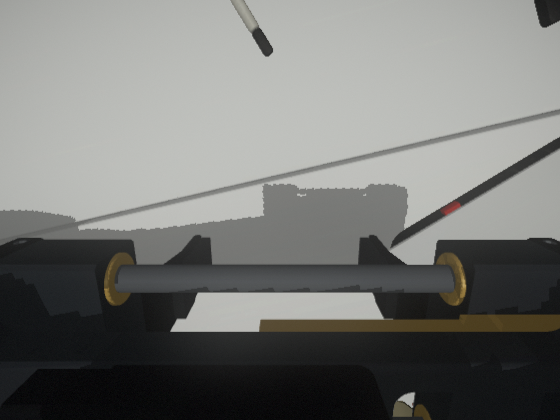

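The top view shows the mat (245–360, 136–205), the yellow stack at (256,176) and the green one at (343,181). It also shows the bottle (203,183), brass weight (157,209), grey weight (204,231), pad (413,178) and black stamp (406,221). The look-alikes are a red stamp (370,229) and a pink one (425,248).

```bash
cat > h.py <<'E'
import numpy as np, cv2
from scipy.spatial.transform import Rotation as R
from bench import *
def cam(n,st=None):
    p=camera_params(n); K=p["intrinsics"]
    if n=="wrist":
        st=st or read_state()
        T=np.eye(4);T[:3,:3]=R.from_quat(st["eef_rot"]).as_matrix();T[:3,3]=st["ee_pos"]
        M=T@p["mount"]; return K,M[:3,:3],M[:3,3]
    return K,R.from_quat(p["orientation"]).as_matrix(),p["xyz"]
def onplane(c,uv,z):
    K,Rm,t=c; uv=np.atleast_2d(np.asarray(uv,float))
    d=np.c_[uv,np.ones(len(uv))]@np.linalg.inv(K).T@Rm.T
    return t+d*((z-t[2])/d[:,2])[:,None]
def proj(c,P):
    K,Rm,t=c; q=(np.atleast_2d(P)-t)@Rm@K.T
    return q[:,:2]/q[:,2:]
def shot(n,name=None):
    st=read_state(); c=cam(n,st); im=camera(n)
    if name: cv2.imwrite(f"pics/{name}.png",im[:,:,::-1])
    return c,im
def T(v): return R.from_quat(v["eef_rot"]).as_matrix()
def move(goal,Rg=None):
    """shift in mm in tool axes and rotvec in tool axes to goal from measured pose"""
    s=read_state(); M=T(s)
    d=M.T@(np.asarray(goal)-s["ee_pos"])*1000
    r=R.from_matrix(M.T@Rg).as_rotvec() if Rg is not None else np.zeros(3)
    print("pos",s["ee_pos"].round(4),"shift mm",d.round(1),"rot",r.round(3),"deg",np.degrees(np.linalg.norm(r)).round(1),"t",round(s["time"],2))
def down(jaw):
    """rotation with tool x down, tool z along angle jaw (rad) in world xy"""
    x=np.array([0,0,-1.]);z=np.array([np.cos(jaw),np.sin(jaw),0]);return np.c_[x,np.cross(z,x),z]
E
python3 - <<'E'
from h import *
im=cv2.imread("pics/top0.png")
z=cv2.resize(im[95:290,110:450],None,fx=2.35,fy=2.35,interpolation=cv2.INTER_CUBIC)
cv2.imwrite("pics/topz.png",z)
c=cam("top")
hsv=cv2.cvtColor(im,cv2.COLOR_BGR2HSV)
for n,uv,z in [("mat",(245,136),.003),("mat",(360,143),.003),("mat",(356,205),.003),("mat",(241,198),.003),("pad",(413,178),.018),("stamp",(408,218),.08),("bottle",(203,182),.06),("grey",(204,230),.06),("brass",(157,209),.05),("red",(370,229),.05),("pink",(425,248),.05),("y",(256,172),.093),("g",(345,177),.107)]:
    print(n,onplane(c,uv,z)[0].round(3))
print(T(read_state()).round(3))
E
```

```text
mat [0.723 0.173 0.003]
mat [ 0.696 -0.177  0.003]
mat [ 0.508 -0.161  0.003]
mat [0.534 0.187 0.003]
pad [ 0.585 -0.331  0.018]
stamp [ 0.463 -0.3    0.08 ]
bottle [0.578 0.293 0.06 ]
grey [0.437 0.291 0.06 ]
brass [0.501 0.431 0.05 ]
red [ 0.434 -0.195  0.05 ]
pink [ 0.376 -0.353  0.05 ]
y [0.601 0.135 0.093]
g [ 0.581 -0.119  0.107]
[[-0.    -0.974  0.228]
 [-0.001  0.228  0.974]
 [-1.    -0.    -0.001]]
```

View pics/topz.png

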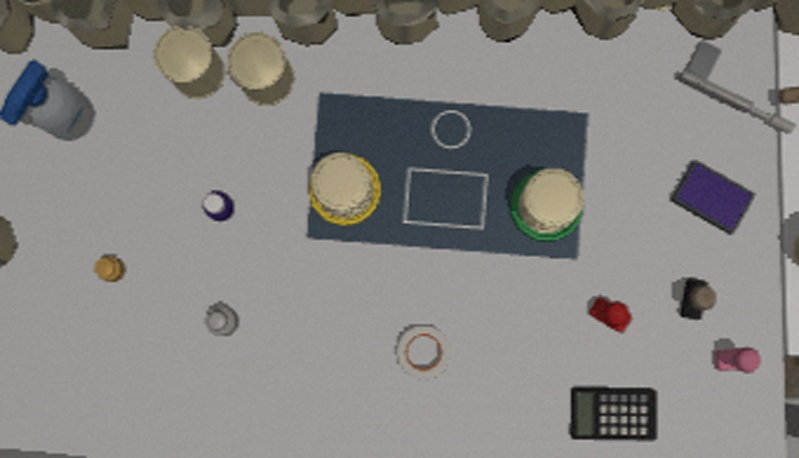

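```bash
python3 - <<'E'
from h import *
im=cv2.imread("pics/top0.png"); c=cam("top")
hsv=cv2.cvtColor(im,cv2.COLOR_BGR2HSV)
m=((hsv[...,0]>115)&(hsv[...,0]<145)&(hsv[...,1]>90)).astype(np.uint8); m[:,:390]=0;m[:,440:]=0
P=onplane(c,np.argwhere(m)[:,::-1],.018)[:,:2]
r=cv2.minAreaRect((P*1000).astype(np.float32)); print("pad",r,len(P))
m=((hsv[...,0]>95)&(hsv[...,0]<115)&(hsv[...,1]>70)&(hsv[...,2]<120)).astype(np.uint8); m[:,:230]=0;m[:,370:]=0;m[:125]=0;m[215:]=0
P=onplane(c,np.argwhere(m)[:,::-1],.003)[:,:2]
r=cv2.minAreaRect((P*1000).astype(np.float32)); print("mat",r,len(P))
move([0.50,0.25,0.24],down(np.radians(27)))
move([0.575,-.325,.2],down(np.radians(-26)))
E
```

```text
pad ((584.7822265625, -333.1147766113281), (79.7680435180664, 49.862823486328125), 59.03166580200195) 444
mat ((619.0986328125, 8.227447509765625), (342.75274658203125, 187.40597534179688), 84.6229248046875) 843
pos [0.1423 0.6083 0.222 ] shift mm [ -17.7 -429.9 -267.4] rot [ 0.87  -0.001  0.001] deg 49.8 t 0.15
pos [0.1423 0.6083 0.222 ] shift mm [  22.8 -633.9 -810.2] rot [ 1.795e+00 -1.000e-03  1.000e-03] deg 102.8 t 0.15
```

Emit:
arm_command([
  [0,-18,-430,-267,0.87,0,0],
  [0,-18,-430,-267,0.87,0,0],
  [0,-18,-430,-267,0.87,0,0],
  [0,-18,-430,-267,0.87,0,0],
  [0,-18,-430,-267,0.87,0,0],
  [0,-18,-430,-267,0.87,0,0],
  [0,-18,-430,-267,0.87,0,0],
  [0,-18,-430,-267,0.87,0,0],
  [0,-18,-430,-267,0.87,0,0],
  [0,-18,-430,-267,0.87,0,0],
])

```text
time: 1.15
ee_pos: [0.4967, 0.2536, 0.2404]
eef_rot: [-0.165, 0.688, 0.165, 0.688]
ft_force: [0.6, 0.7, -0.8]
width: 0.0869
```

```bash
python3 - <<'E'
from h import *
move([0.575,-.325,.2],down(np.radians(-31)))
print(read_state()["joint_positions"])
E
```

```text
pos [0.4967 0.2536 0.2404] shift mm [  40.3 -551.1 -192.9] rot [ 1.012  0.    -0.   ] deg 58.0 t 1.15
[-0.86852887  0.17166199  0.35785587  1.63517137 -0.06167948  1.34567977
 -0.03045831]
```

Emit:
arm_command([
  [0,40,-551,-193,1.012,0,0],
  [0,40,-551,-193,1.012,0,0],
  [0,40,-551,-193,1.012,0,0],
  [0,40,-551,-193,1.012,0,0],
  [0,40,-551,-193,1.012,0,0],
  [0,40,-551,-193,1.012,0,0],
  [0,40,-551,-193,1.012,0,0],
  [0,40,-551,-193,1.012,0,0],
  [0,40,-551,-193,1.012,0,0],
  [0,40,-551,-193,1.012,0,0],
])

```text
time: 2.15
ee_pos: [0.5624, -0.2408, 0.2059]
eef_rot: [0.189, 0.681, -0.189, 0.682]
ft_force: [1.1, 1.0, 0.1]
width: 0.0868
```

```bash
python3 - <<'E'
from h import *
move([0.575,-.325,.2],down(np.radians(-31)))
E
```

```text
pos [ 0.5624 -0.2408  0.2059] shift mm [  5.9 -65.8  54.1] rot [ 0.001 -0.    -0.   ] deg 0.1 t 2.15
```

Emit:
arm_command([
  [0,6,-66,54,0,0,0],
  [0,6,-66,54,0,0,0],
  [0,6,-66,54,0,0,0],
  [0,6,-66,54,0,0,0],
])

```text
time: 2.55
ee_pos: [0.5741, -0.3242, 0.1994]
eef_rot: [0.189, 0.682, -0.19, 0.681]
ft_force: [-0.9, 0.5, -0.6]
width: 0.0872
```

```bash
python3 - <<'E'
from h import *
c,im=shot("wrist","w1")
move([0.575,-.325,.2],down(np.radians(-31)))
E
```

```text
pos [ 0.5747 -0.3228  0.1997] shift mm [-0.3 -1.8  1.4] rot [ 0.    -0.001 -0.   ] deg 0.1 t 2.6
```

View pics/w1.png

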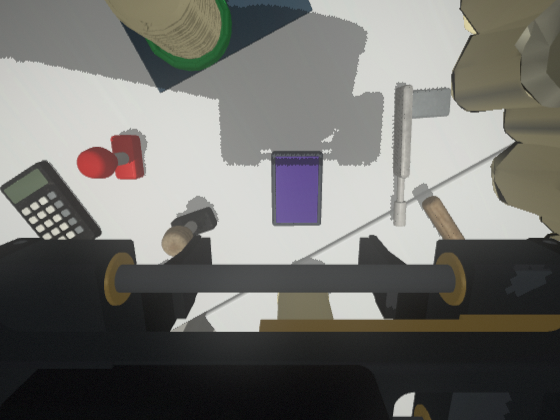

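The wrist view shows the pad squarely at (272–322, 152–226), the black stamp at (175–215, 205–245) and the red one at (78–143, 135–178).

```bash
cat >> h.py <<'E'
def rect(c,mask,z,show=True):
    cs,_=cv2.findContours(mask.astype(np.uint8),cv2.RETR_EXTERNAL,cv2.CHAIN_APPROX_NONE)
    k=max(cs,key=cv2.contourArea)[:,0,:]
    P=onplane(c,k,z)[:,:2]*1000
    r=cv2.minAreaRect(P.astype(np.float32))
    return r,k
def box(shape,x0,y0,x1,y1):
    m=np.zeros(shape[:2],bool); m[y0:y1,x0:x1]=1; return m
E
python3 - <<'E'
from h import *
im=cv2.imread("pics/w1.png"); c=cam("wrist"); hsv=cv2.cvtColor(im,cv2.COLOR_BGR2HSV)
b=box(im.shape,255,135,340,236)
m=b&(hsv[...,0]>115)&(hsv[...,0]<145)&(hsv[...,1]>90)
r,k=rect(c,m,.018); print("felt",r,k.min(0),k.max(0))
m=b&(hsv[...,2]<85)|m
r,k=rect(c,m,.016); print("tin",r,k.min(0),k.max(0))
for v in (150,190,220): print(im[v,265:330:2].max(1))
E
```

```text
felt ((587.6542358398438, -331.1993103027344), (79.52747344970703, 48.98805236816406), 58.62593460083008) [276 156] [318 222]
tin ((587.6085815429688, -331.88458251953125), (79.30365753173828, 58.84133529663086), 60.51383972167969) [271 156] [322 222]
[212 174 217 151 128 125 125 123 124 124 124 124 124 122 122 122 121 122
 123 122 123 124 123 124 122 123 123 123 136 213 209 215 211]
[218 218 218 149 103  97 152 151 151 150 149 150 150 148 148 148 147 146
 146 146 145 146 145 145 145 144 143 105  86 218 217 218 218]
[218 219 219 219  86 112 152 152 152 152 151 150 150 150 149 150 148 148
 148 148 147 147 147 146 146 146 108 101 207 218 218 218 218]
```

```bash
python3 - <<'E'
from h import *
move([0.5877,-.3315,.004],down(np.radians(-31.4)))
E
```

```text
pos [ 0.5747 -0.3228  0.1997] shift mm [195.7  -0.9  15.8] rot [ 0.007 -0.001 -0.   ] deg 0.4 t 2.6
```

Emit:
arm_command([
  [0,100,-1,16,-0.007,0,0],
  [0,150,-1,16,-0.007,0,0],
  [0,180,-1,16,-0.007,0,0],
  [0,195,-1,16,-0.007,0,0],
  [0,195,-1,16,-0.007,0,0],
  [0,195,-1,16,-0.007,0,0],
], newtons=20)

```text
time: 3.2
ee_pos: [0.5886, -0.3304, 0.0049]
eef_rot: [0.186, 0.682, -0.185, 0.682]
ft_force: [-0.1, -0.0, -0.2]
width: 0.0867
```

```bash
python3 - <<'E'
from h import *
c,im=shot("wrist","w2")
move([0.5877,-.3315,.004],down(np.radians(-31.4)))
E
```

```text
pos [ 0.5886 -0.3307  0.0053] shift mm [ 1.3 -1.2 -0.4] rot [ 0.016 -0.    -0.001] deg 0.9 t 3.25
```

View pics/w2.png

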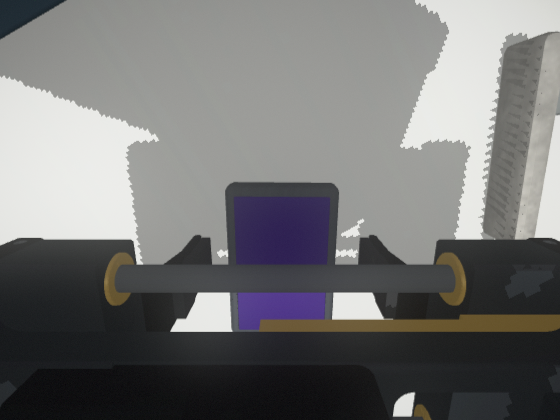

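The pad lies centred between the open fingers (columns 226–338, with the fingers at 200 and 370). I'll square up and close.

Emit:
arm_command([
  [0,2,-1,0,0.016,0,0],
  [0,2,-1,0,0.016,0,0],
  [255,2,-1,0,0.016,0,0],
  [255,2,-1,0,0.016,0,0],
  [255,2,-1,0,0.016,0,0],
  [255,2,-1,0,0.016,0,0],
  [255,2,-1,0,0.016,0,0],
  [255,2,-1,0,0.016,0,0],
], newtons=15)

```text
time: 4.05
ee_pos: [0.5872, -0.3334, 0.0031]
eef_rot: [0.192, 0.681, -0.192, 0.68]
ft_force: [-0.7, 0.7, 2.0]
width: 0.0599
```

```bash
python3 - <<'E'
from h import *
im=cv2.imread("pics/top0.png"); c=cam("top"); g=im.max(2).astype(int)
b=box(im.shape,278,162,321,197)
m=b&(g>115)
r,k=rect(c,m,.003); print("rect",r)
b=box(im.shape,290,138,314,160); m=b&(g>115)
r,k=rect(c,m,.003); print("ring",r,k.mean(0), onplane(c,k,.003).mean(0))
move([0.56,-.2,.22],down(np.radians(-31.4+26)))
E
```

```text
rect ((587.79736328125, 9.492591857910156), (103.3922119140625, 71.47112274169922), 82.92163848876953)
ring ((684.732177734375, 22.63396644592285), (3.8562073707580566, 19.39510726928711), 70.85603332519531) [294.46153846 147.76923077] [0.68483305 0.02244184 0.003     ]
pos [ 0.5872 -0.3334  0.0031] shift mm [-216.9   99.5  -93. ] rot [-0.456 -0.    -0.   ] deg 26.1 t 4.05
```

```bash
python3 - <<'E'
from h import *
move([0.587,-.12,.25],down(np.radians(-5.5)))
E
```

```text
pos [ 0.5872 -0.3334  0.0031] shift mm [-246.9  181.8 -111.8] rot [-0.454 -0.    -0.   ] deg 26.0 t 4.05
```

Emit:
arm_command([
  [255,-20,0,0,0,0,0],
  [255,-60,0,0,0,0,0],
  [255,-100,0,0,0,0,0],
  [255,-145,0,0,-0.05,0,0],
  [255,-180,30,-18,-0.15,0,0],
  [255,-210,65,-40,-0.25,0,0],
  [255,-235,105,-64,-0.35,0,0],
  [255,-247,145,-89,-0.454,0,0],
  [255,-247,182,-112,-0.454,0,0],
  [255,-247,182,-112,-0.454,0,0],
])

```text
time: 5.05
ee_pos: [0.5882, -0.1114, 0.2502]
eef_rot: [0.032, 0.706, -0.029, 0.707]
ft_force: [0.4, 0.7, -1.6]
width: 0.0597
```

Emit:
arm_command([
  [255,0,0,0,0,0,0],
  [255,0,0,0,0,0,0],
])

```text
time: 5.25
ee_pos: [0.5866, -0.1212, 0.25]
eef_rot: [0.034, 0.706, -0.035, 0.706]
ft_force: [0.3, -1.2, -1.2]
width: 0.0595
```

```bash
python3 - <<'E'
from h import *
c,im=shot("wrist","w3")
move([0.587,-.12,.25],down(np.radians(-5.5)))
E
```

```text
pos [ 0.5866 -0.1215  0.2499] shift mm [-0.1  1.6  0.2] rot [-0.003 -0.     0.001] deg 0.2 t 5.3
```

View pics/w3.png

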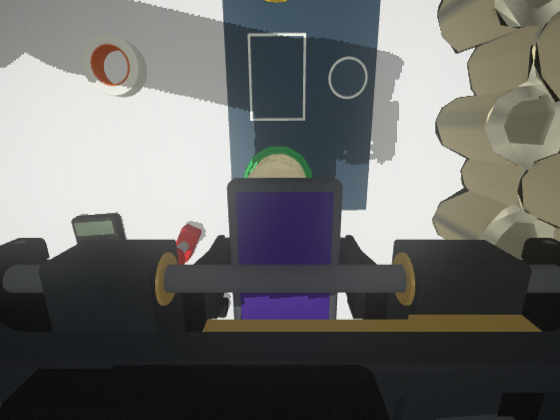

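The wrist view shows the rectangle (248–306, 33–121), the ring (348,77), and the held pad (228–342, from row 178).

```bash
python3 - <<'E'
from h import *
im=cv2.imread("pics/w3.png"); s=read_state(); c=cam("wrist",s); hsv=cv2.cvtColor(im,cv2.COLOR_BGR2HSV);g=im.min(2).astype(int)
for n,bx in [("rect",(240,25,314,130)),("ring",(324,52,372,102))]:
    b=box(im.shape,*bx); m=b&(g>105)
    r,k=rect(c,m,.003); print(n,r,k.min(0),k.max(0))
    cs=cv2.findContours(m.astype(np.uint8),cv2.RETR_EXTERNAL,cv2.CHAIN_APPROX_NONE)[0]
    P=onplane(c,max(cs,key=cv2.contourArea)[:,0],.003)[:,:2]*1000
    print(cv2.minEnclosingCircle(P.astype(np.float32)))
m=box(im.shape,220,170,350,262)&(hsv[...,0]>115)&(hsv[...,0]<145)&(hsv[...,1]>90)
zt=s["ee_pos"][2]+.015
k=np.argwhere(m)[:,::-1]
P=(onplane(c,k,zt)-s["ee_pos"])@T(s)*1000
print("felt tool y max",P[:,1].max(),"z",P[:,2].min(),P[:,2].max())
# edges angles: left/right felt
for col in (0,1):
  pass
rows=range(195,255,10); L=[];Rr=[];
for v in rows:
    q=P[k[:,1]==v]; L.append(q[:,2].min());Rr.append(q[:,2].max())
print(np.round(L,1),np.round(Rr,1))
st=s
E
```

```text
rect ((590.8096313476562, 9.544921875), (103.68315887451172, 72.32498168945312), 84.39793395996094) [248  32] [306 120]
((590.545654296875, 9.37914752960205), 62.75144958496094)
ring ((680.2760009765625, 0.4777336120605469), (48.38395309448242, 49.75809097290039), 84.40878295898438) [328  57] [367  98]
((680.2683715820312, 0.6066169142723083), 25.050085067749023)
felt tool y max 39.560137412205115 z -23.868629077998936 25.53549461722613
[-16.7 -18.3 -20.6 -23.4 -23.6 -23.8] [24.9 25.1 24.9 25.1 25.3 25. ]
```

```bash
python3 - <<'E'
from h import *
move([0.590,.0097,.0075],down(np.radians(-5.6)))
E
```

```text
pos [ 0.5866 -0.1215  0.2499] shift mm [242.4 131.1  -9.5] rot [-0.001 -0.     0.001] deg 0.1 t 5.3
```

Emit:
arm_command([
  [255,0,45,-3,0,0,0],
  [255,0,90,-6,0,0,0],
  [255,20,131,-9,0,0,0],
  [255,60,131,-9,0,0,0],
  [255,105,131,-9,0,0,0],
  [255,150,131,-9,0,0,0],
  [255,190,131,-9,0,0,0],
  [255,215,131,-9,0,0,0],
  [255,230,131,-9,0,0,0],
  [255,232,131,-9,0,0,0],
])

```text
time: 6.3
ee_pos: [0.5897, 0.0102, 0.0166]
eef_rot: [0.034, 0.707, -0.035, 0.705]
ft_force: [-0.8, -0.4, -1.2]
width: 0.0596
```

```bash
python3 - <<'E'
from h import *
c,im=shot("wrist","w4")
move([0.590,.0097,.0065],down(np.radians(-5.6)))
E
```

```text
pos [0.5905 0.0105 0.0178] shift mm [11.3 -0.8 -0.4] rot [ 0.    -0.001  0.001] deg 0.1 t 6.35
```

View pics/w4.png

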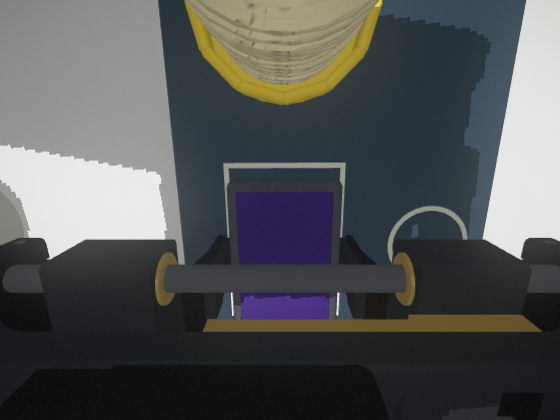

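```bash
python3 - <<'E'
from h import *
im=cv2.imread("pics/w4.png"); s=read_state(); c=cam("wrist",s); g=im.min(2).astype(int)
print(g[155:200,285])
for uv,z in [((285,165.5),.003),((227,180),.003),((343.5,180),.003),((229,195),s["ee_pos"][2]+.013),((341,195),s["ee_pos"][2]+.013),((285,180),s["ee_pos"][2]+.013)]:
    print(uv,((onplane(c,uv,z)-s["ee_pos"])@T(s)*1000).round(1))
E
```

```text
[ 43  43  41  43  43  44  44  79 131 144 145 144 130  63  43  42  43  42
  41  43  43  43  43  47  46  46  47  49  49  52  51  52  50  53  51  52
  48  33  29  29  30  30  31  30  31]
(285, 165.5) [[14.7 49.1  1.2]]
(227, 180) [[ 14.8  40.4 -33.7]]
(343.5, 180) [[14.7 40.4 36.3]]
(229, 195) [[-13.   37.5 -27.7]]
(341, 195) [[-13.   37.5  29.9]]
(285, 180) [[-13.   45.3   1.1]]
```

Emit:
arm_command([
  [255,6,-1,0,0,0,0],
  [255,10,-1,0,0,0,0],
  [255,11,-1,0,0,0,0],
  [255,11,-1,0,0,0,0],
])

```text
time: 6.75
ee_pos: [0.5907, 0.0107, 0.0074]
eef_rot: [0.034, 0.706, -0.034, 0.706]
ft_force: [-0.6, 0.7, -1.6]
width: 0.0599
```

Emit:
arm_command([
  [255,1,-0.5,0,0,0,0],
  [255,1.5,-0.5,0,0,0,0],
  [255,1.5,-0.5,0,0,0,0],
])

```text
time: 7.05
ee_pos: [0.5906, 0.01, 0.006]
eef_rot: [0.034, 0.706, -0.034, 0.706]
ft_force: [-1.0, -0.0, 3.4]
width: 0.0599
```

Contact shows (+3.4 N up), so I'll release and rise.

Emit:
arm_command([
  [0,0,0,0,0,0,0],
  [0,0,0,0,0,0,0],
  [0,0,0,0,0,0,0],
  [0,0,0,0,0,0,0],
  [0,-15,0,0,0,0,0],
  [0,-50,0,0,0,0,0],
  [0,-100,0,0,0,0,0],
  [0,-150,0,0,0,0,0],
  [0,-200,0,0,0,0,0],
  [0,-240,-40,0,0,0,0],
])

```text
time: 8.05
ee_pos: [0.5881, -0.0206, 0.2454]
eef_rot: [0.032, 0.705, -0.03, 0.708]
ft_force: [1.9, 0.3, -1.1]
width: 0.0868
```

```bash
python3 - <<'E'
from h import *
move([0.587,-.12,.25],down(np.radians(-5.5)))
E
```

```text
pos [ 0.5881 -0.0206  0.2454] shift mm [ -4.9 -99.1   7.8] rot [ 0.007  0.003 -0.003] deg 0.5 t 8.05
```

Emit:
arm_command([
  [0,-5,-50,5,0,0,0],
  [0,-5,-90,8,0,0,0],
  [0,-5,-90,8,0,0,0],
  [0,-5,-90,8,0,0,0],
])

```text
time: 8.45
ee_pos: [0.5861, -0.1168, 0.247]
eef_rot: [0.035, 0.706, -0.035, 0.707]
ft_force: [1.0, 0.4, 0.2]
width: 0.0873
```

```bash
python3 - <<'E'
from h import *
s=read_state();c,im=shot("wrist","w5"); hsv=cv2.cvtColor(im,cv2.COLOR_RGB2HSV);g=im.min(2).astype(int)
m=box(im.shape,230,10,320,160)&(hsv[...,0]>115)&(hsv[...,0]<145)&(hsv[...,1]>90)&(hsv[...,2]>60)
r,k=rect(c,m,.021); print(r,k.min(0),k.max(0))
m=box(im.shape,225,10,325,165)&(g>105)
r,k=rect(c,m,.003); print("rect",r,k.min(0),k.max(0))
move([0.463,-.300,.25],down(np.radians(-5.5)))
E
```

```text
((591.29150390625, 9.044483184814453), (79.72323608398438, 49.41725540161133), 85.07086944580078) [257  43] [298 114]
rect ((590.3426513671875, 9.376022338867188), (103.55192565917969, 72.13906860351562), 84.52001953125) [248  36] [306 124]
pos [ 0.5864 -0.1152  0.2466] shift mm [  -3.6 -195.8 -105. ] rot [-0.     0.    -0.001] deg 0.0 t 8.5
```

View pics/w5.png

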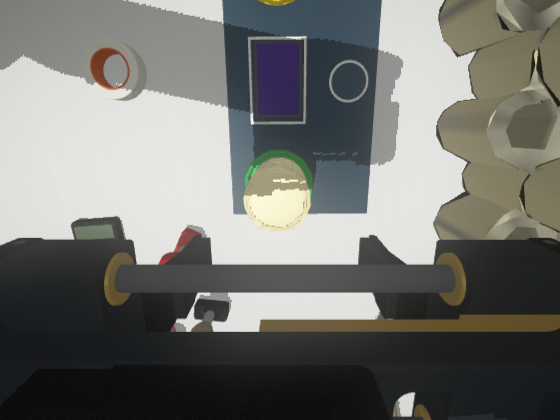

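The placed pad measures within 1 mm and 0.6° of the rectangle. Next is the stamp.

```bash
python3 - <<'E'
from h import *
move([0.42,-.38,.22],down(np.radians(-33)))
E
```

```text
pos [ 0.5864 -0.1152  0.2466] shift mm [  26.4 -279.6 -140.2] rot [ 0.48   0.    -0.001] deg 27.5 t 8.5
```

Emit:
arm_command([
  [0,26,-280,-140,0.48,0,0],
  [0,26,-280,-140,0.48,0,0],
  [0,26,-280,-140,0.48,0,0],
  [0,26,-280,-140,0.48,0,0],
  [0,26,-280,-140,0.48,0,0],
  [0,26,-280,-140,0.48,0,0],
  [0,26,-280,-140,0.48,0,0],
  [0,26,-280,-140,0.48,0,0],
  [0,26,-280,-140,0.48,0,0],
  [0,26,-280,-140,0.48,0,0],
])

```text
time: 9.5
ee_pos: [0.4219, -0.3789, 0.2199]
eef_rot: [0.2, 0.678, -0.199, 0.678]
ft_force: [0.7, 1.2, -0.6]
width: 0.0871
```

```bash
python3 - <<'E'
from h import *
c,im=shot("wrist","w6")
move([0.42,-.38,.22],down(np.radians(-33)))
E
```

```text
pos [ 0.4218 -0.379   0.22  ] shift mm [-0.  -1.8 -1. ] rot [ 0.003 -0.    -0.001] deg 0.2 t 9.55
```

View pics/w6.png

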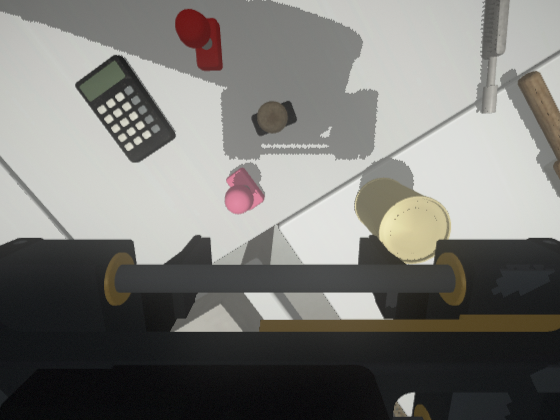

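```bash
python3 - <<'E'
from h import *
im=cv2.imread("pics/w6.png")
cv2.imwrite("pics/w6z.png",cv2.resize(im[85:150,235:315],None,fx=8,fy=8,interpolation=cv2.INTER_CUBIC))
im=cv2.imread("pics/w1.png")
cv2.imwrite("pics/w1z.png",cv2.resize(im[185:260,150:240],None,fx=8,fy=8,interpolation=cv2.INTER_CUBIC))
E
```

```text
(no output)
```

View pics/w6z.png

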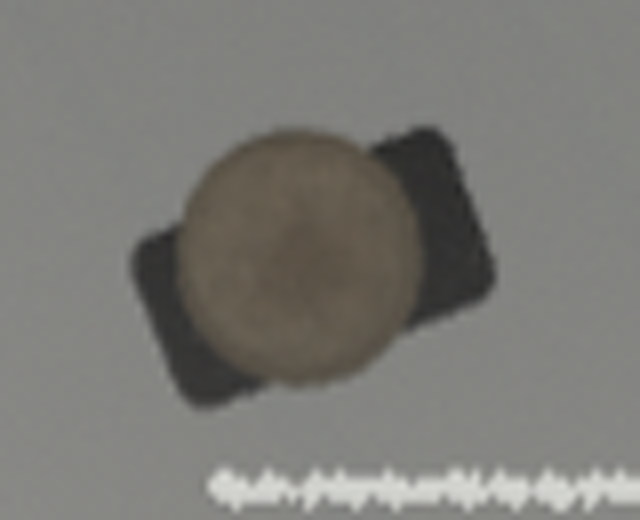

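View pics/w1z.png

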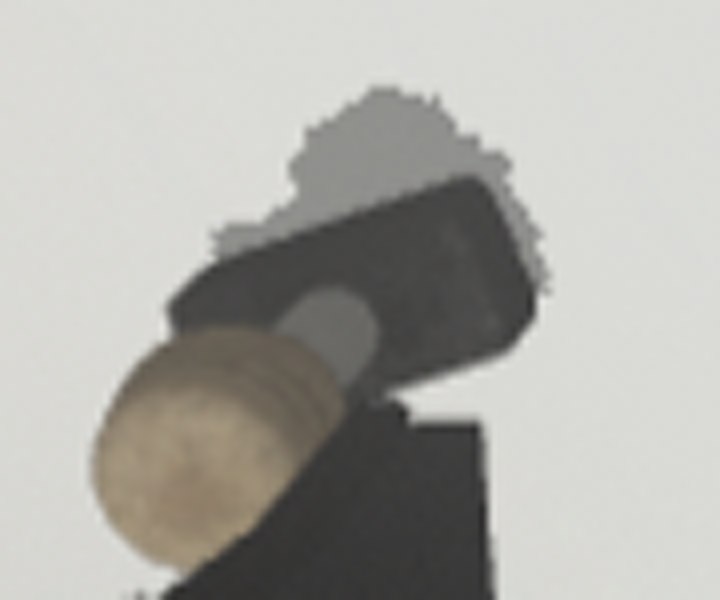

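```bash
python3 - <<'E'
from h import *
im=cv2.imread("pics/w6.png");s=read_state();c=cam("wrist",s);print("nadir",proj(c,[c[2]-[0,0,.3]]))
hsv=cv2.cvtColor(im,cv2.COLOR_BGR2HSV)
b=box(im.shape,245,95,302,140)
mk=b&(hsv[...,1]>40)&(hsv[...,2]>55)
k=max(cv2.findContours(mk.astype(np.uint8),cv2.RETR_EXTERNAL,cv2.CHAIN_APPROX_NONE)[0],key=cv2.contourArea)
cc,rr=cv2.minEnclosingCircle(k);print("knob px",cc,rr,"xyz",onplane(c,cc,.07))
mb=b&((hsv[...,2]<85)|mk)
r,k=rect(c,mb,.022);print("base",r)
co=np.array([[135,250],[435,128],[495,290],[200,410]])/8+[235,85]
P=onplane(c,co,.022)[:,:2]*1000;print(P.round(1),P.mean(0))
print(np.degrees(np.arctan2(*(P[1]-P[0])[::-1])),np.degrees(np.arctan2(*(P[2]-P[3])[::-1])),np.linalg.norm(P[1]-P[0]),np.linalg.norm(P[2]-P[1]))
E
```

```text
nadir [[284.12881465 126.20859209]]
knob px (272.0528564453125, 116.5903091430664) 15.445722579956055 xyz [[ 0.45618562 -0.30439433  0.07      ]]
base ((456.4739074707031, -302.48040771484375), (33.65761947631836, 49.37510299682617), 78.4214859008789)
[[ 435.9 -289.2]
 [ 481.4 -298.7]
 [ 476.8 -322.1]
 [ 431.2 -313. ]] [ 456.36637077 -305.753217  ]
-11.711433825148216 -11.331228650818648 46.46797296457004 23.936996385988195
```

```bash
python3 - <<'E'
from h import *
move([0.4562,-.3047,.14],down(np.radians(-60)))
E
```

```text
pos [ 0.4218 -0.379   0.22  ] shift mm [ 80.   81.1 -11.3] rot [ 0.475 -0.    -0.001] deg 27.2 t 9.55
```

Emit:
arm_command([
  [0,30,40,-6,0.15,0,0],
  [0,50,81,-11,0.3,0,0],
  [0,70,81,-11,0.44,0,0],
  [0,80,81,-11,0.475,0,0],
  [0,80,81,-11,0.475,0,0],
  [0,80,81,-11,0.475,0,0],
  [0,80,81,-11,0.475,0,0],
])

```text
time: 10.25
ee_pos: [0.4552, -0.308, 0.141]
eef_rot: [0.355, 0.611, -0.354, 0.612]
ft_force: [0.7, -1.2, 0.0]
width: 0.0868
```

```bash
python3 - <<'E'
from h import *
c,im=shot("wrist","w7")
move([0.4562,-.3047,.049],down(np.radians(-60)))
E
```

```text
pos [ 0.4552 -0.3078  0.1409] shift mm [91.9  2.4 -2.3] rot [-0.003  0.001 -0.001] deg 0.2 t 10.3
```

View pics/w7.png

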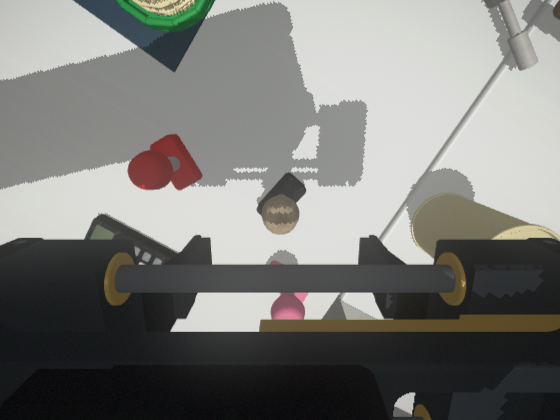

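```bash
python3 - <<'E'
from h import *
im=cv2.imread("pics/w7.png");s=read_state();c=cam("wrist",s)
hsv=cv2.cvtColor(im,cv2.COLOR_BGR2HSV)
b=box(im.shape,250,185,315,240)
mk=b&(hsv[...,1]>40)&(hsv[...,2]>70)
k=max(cv2.findContours(mk.astype(np.uint8),cv2.RETR_EXTERNAL,cv2.CHAIN_APPROX_NONE)[0],key=cv2.contourArea)
cc,rr=cv2.minEnclosingCircle(k);print("knob px",cc,rr,"xyz",onplane(c,cc,.07),((onplane(c,cc,.07)-s["ee_pos"])@T(s)*1000).round(1))
E
```

```text
knob px (280.0, 214.5) 18.927593231201172 xyz [[ 0.45624265 -0.30392967  0.07      ]] [[70.9  2.8 -2.9]]
```

Emit:
arm_command([
  [0,15,2.6,-2.8,0,0,0],
  [0,50,2.6,-2.8,0,0,0],
  [0,80,2.6,-2.8,0,0,0],
  [0,92,2.6,-2.8,0,0,0],
  [0,92,2.6,-2.8,0,0,0],
  [0,92,2.6,-2.8,0,0,0],
  [255,92,2.6,-2.8,0,0,0],
  [255,92,2.6,-2.8,0,0,0],
  [255,92,2.6,-2.8,0,0,0],
  [255,92,2.6,-2.8,0,0,0],
], newtons=10)

```text
time: 11.3
ee_pos: [0.4562, -0.3032, 0.0483]
eef_rot: [0.355, 0.612, -0.355, 0.612]
ft_force: [-0.8, 0.4, -0.6]
width: 0.0628
```

Emit:
arm_command([
  [255,0,0,0,0,0,0],
  [255,0,0,0,0,0,0],
  [255,0,0,0,0,0,0],
  [255,0,0,0,0,0,0],
])

```text
time: 11.7
ee_pos: [0.4559, -0.3032, 0.0479]
eef_rot: [0.355, 0.612, -0.355, 0.612]
ft_force: [0.4, -0.2, -0.1]
width: 0.0308
```

Emit:
arm_command([
  [255,-10,0,0,0,0,0],
  [255,-40,0,0,0,0,0],
  [255,-85,0,0,0,0,0],
  [255,-130,0,0,0,0,0],
  [255,-175,0,0,0,0,0],
  [255,-202,0,0,0,0,0],
  [255,-202,0,0,0,0,0],
  [255,-202,0,0,0,0,0],
])

```text
time: 12.5
ee_pos: [0.4559, -0.3032, 0.2504]
eef_rot: [0.355, 0.611, -0.354, 0.612]
ft_force: [-0.1, -0.0, -1.0]
width: 0.0297
```

```bash
python3 - <<'E'
from h import *
c,im=shot("wrist","w8")
move([0.5906,.0092,.25],down(np.radians(35.5)))
print(read_state()["width"],read_state()["joint_positions"].round(2))
E
```

```text
pos [ 0.4556 -0.3029  0.2494] shift mm [  -0.4  272.2 -203.8] rot [-1.671e+00 -1.000e-03 -1.000e-03] deg 95.7 t 12.55
0.029641083900025098 [-0.32  0.19  0.95  1.67 -0.16  1.36 -0.4 ]
```

View pics/w8.png

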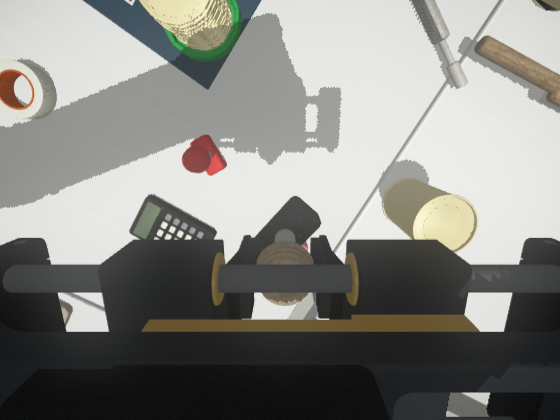

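```bash
python3 - <<'E'
from h import *
im=cv2.imread("pics/w8.png");s=read_state();c=cam("wrist",s)
cv2.imwrite("pics/w8z.png",cv2.resize(im[185:310,230:340],None,fx=5,fy=5,interpolation=cv2.INTER_CUBIC))
g=im.max(2)
z=s["ee_pos"][2]-.026
L=[];Rr=[]
for v in range(206,232,2):
    row=np.where(g[v,240:330]<95)[0]+240
    L.append((row.min(),v))
P=onplane(c,L,z)[:,:2]; d=np.polyfit(P[:,0],P[:,1],1); print(L,np.degrees(np.arctan(d[0])))
E
```

```text
[(np.int64(284), 206), (np.int64(282), 208), (np.int64(280), 210), (np.int64(278), 212), (np.int64(276), 214), (np.int64(274), 216), (np.int64(272), 218), (np.int64(270), 220), (np.int64(269), 222), (np.int64(267), 224), (np.int64(265), 226), (np.int64(263), 228), (np.int64(261), 230)] -12.603180042489688
```

View pics/w8z.png

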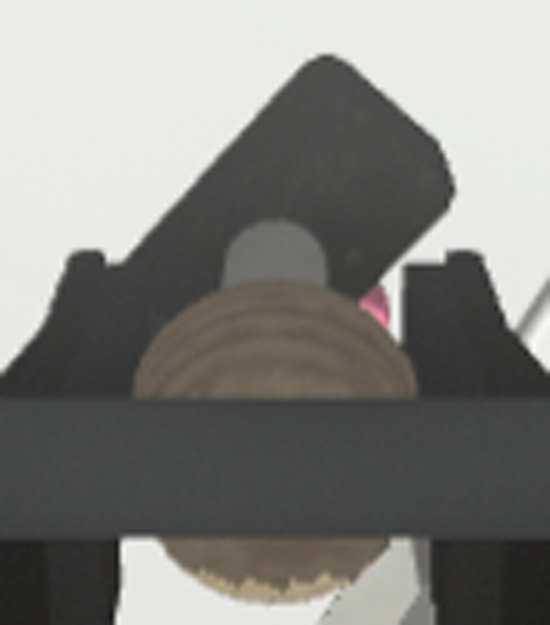

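Emit:
arm_command([
  [255,0,30,-22,-0.13,0,0],
  [255,0,60,-45,-0.27,0,0],
  [255,0,90,-68,-0.41,0,0],
  [255,0,120,-90,-0.55,0,0],
  [255,0,150,-112,-0.69,0,0],
  [255,0,180,-135,-0.83,0,0],
  [255,0,210,-158,-0.97,0,0],
  [255,0,240,-180,-1.11,0,0],
  [255,0,260,-195,-1.25,0,0],
  [255,0,272,-204,-1.39,0,0],
])

```text
time: 13.55
ee_pos: [0.5904, 0.0118, 0.2479]
eef_rot: [-0.122, 0.698, 0.122, 0.695]
ft_force: [0.1, -0.7, -0.8]
width: 0.0296
```

```bash
python3 - <<'E'
from h import *
move([0.5906,.0092,.15],down(np.radians(36.6)))
print(read_state()["width"],read_state()["joint_positions"].round(2))
E
```

```text
pos [0.5904 0.0118 0.2479] shift mm [97.9 -2.6 -0.4] rot [-0.291 -0.003 -0.001] deg 16.7 t 13.55
0.029574070477560048 [-0.58  0.27  0.58  1.54 -0.15  1.38  0.37]
```

Emit:
arm_command([
  [255,20,0,0,-0.14,0,0],
  [255,60,0,0,-0.29,0,0],
  [255,100,0,0,-0.296,0,0],
  [255,130,0,0,-0.296,0,0],
  [255,130,0,0,-0.296,0,0],
  [255,130,0,0,-0.296,0,0],
  [255,130,0,0,-0.296,0,0],
])

```text
time: 14.25
ee_pos: [0.5916, 0.0088, 0.1216]
eef_rot: [-0.221, 0.671, 0.221, 0.672]
ft_force: [1.1, 0.3, -0.3]
width: 0.0298
```

```bash
python3 - <<'E'
from h import *
c,im=shot("wrist","w9"); shot("scene","s9")
move([0.5906,.0092,.069],down(np.radians(36.6)))
E
```

```text
pos [0.5917 0.009  0.1217] shift mm [52.7  0.8 -0.9] rot [-0.004  0.002  0.001] deg 0.3 t 14.35
```

View pics/w9.png

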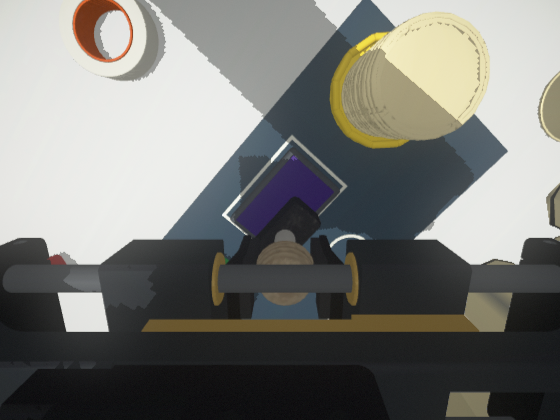

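View pics/s9.png

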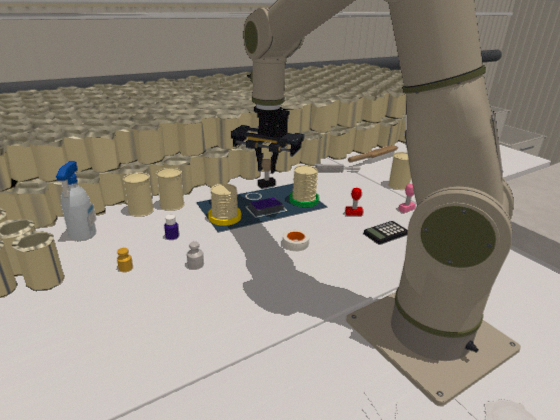

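```bash
python3 - <<'E'
from h import *
im=cv2.imread("pics/w9.png");s=read_state();c=cam("wrist",s)
cv2.imwrite("pics/w9z.png",cv2.resize(im[125:310,210:360],None,fx=3.2,fy=3.2,interpolation=cv2.INTER_CUBIC))
hsv=cv2.cvtColor(im,cv2.COLOR_BGR2HSV); g=im.max(2)
z=s["ee_pos"][2]-.026
L=[]
for v in range(204,232,2):
    row=np.where((g[v,240:330]<65))[0]+240
    L.append((row.min(),v))
P=onplane(c,L,z)[:,:2]; print(L,np.degrees(np.arctan2(*(P[0]-P[-1])[::-1])))
E
```

```text
[(np.int64(285), 204), (np.int64(283), 206), (np.int64(281), 208), (np.int64(280), 210), (np.int64(278), 212), (np.int64(276), 214), (np.int64(274), 216), (np.int64(272), 218), (np.int64(270), 220), (np.int64(268), 222), (np.int64(267), 224), (np.int64(265), 226), (np.int64(242), 228), (np.int64(245), 230)] 70.3163547477867
```

View pics/w9z.png

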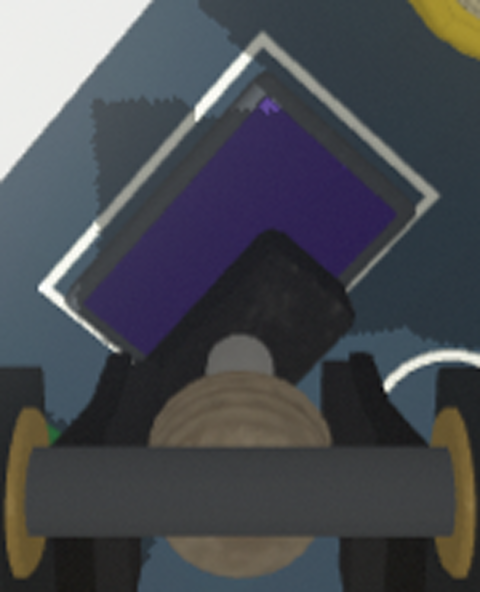

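Base edge runs parallel to the pad's long side, so I'll lower it.

Emit:
arm_command([
  [255,15,0.8,-0.9,0,0,0],
  [255,35,0.8,-0.9,0,0,0],
  [255,46,0.8,-0.9,0,0,0],
  [255,50,0.8,-0.9,0,0,0],
  [255,50,0.8,-0.9,0,0,0],
  [255,50,0.8,-0.9,0,0,0],
])

```text
time: 14.95
ee_pos: [0.5898, 0.0091, 0.0704]
eef_rot: [-0.221, 0.672, 0.221, 0.672]
ft_force: [-0.4, -0.2, -1.3]
width: 0.0296
```

Emit:
arm_command([
  [255,1,0,0,0,0,0],
  [255,1.5,0,0,0,0,0],
  [255,1.5,0,0,0,0,0],
])

```text
time: 15.25
ee_pos: [0.5898, 0.0092, 0.0688]
eef_rot: [-0.221, 0.672, 0.221, 0.672]
ft_force: [-0.6, 1.3, 2.1]
width: 0.0293
```

Emit:
arm_command([
  [0,0,0,0,0,0,0],
  [0,0,0,0,0,0,0],
  [0,0,0,0,0,0,0],
  [0,0,0,0,0,0,0],
  [0,0,0,0,0,0,0],
  [0,-15,0,0,0,0,0],
  [0,-50,0,0,0,0,0],
  [0,-90,0,0,0,0,0],
  [0,-130,0,0,0,0,0],
  [0,-160,0,0,0.1,0,0],
])

```text
time: 16.25
ee_pos: [0.59, 0.0087, 0.2325]
eef_rot: [-0.187, 0.681, 0.186, 0.683]
ft_force: [1.3, 0.3, -1.2]
width: 0.0861
```

```bash
python3 - <<'E'
from h import *
# view of stamp with tool +y toward it: jaw 0ish => stand 110mm at -y tool. approach bottle from left: use jaw 180+? 
move([0.585,.12,.28],down(np.radians(-5.6)))
move([0.578,.20,.28],down(np.radians(26)))
print(read_state()["joint_positions"].round(2))
E
```

```text
pos [0.59   0.0087 0.2325] shift mm [-47.4  98.3  52.5] rot [ 0.632  0.003 -0.   ] deg 36.2 t 16.25
pos [0.59   0.0087 0.2325] shift mm [-47.4 170.8  87.2] rot [0.08  0.003 0.001] deg 4.6 t 16.25
[-0.56  0.27  0.56  1.57 -0.14  1.34  0.56]
```

```bash
python3 - <<'E'
from h import *
move([0.615,.2,.25],down(np.radians(27)))
E
```

```text
pos [0.59   0.0087 0.2325] shift mm [-17.3 152.  119. ] rot [0.063 0.003 0.001] deg 3.6 t 16.25
```

Emit:
arm_command([
  [0,-20,40,30,0.06,0,0],
  [0,-20,80,60,0.06,0,0],
  [0,-18,120,90,0.06,0,0],
  [0,-17,152,119,0.06,0,0],
  [0,-17,152,119,0.06,0,0],
  [0,-17,152,119,0.06,0,0],
  [0,-17,152,119,0.06,0,0],
])

```text
time: 16.95
ee_pos: [0.6147, 0.199, 0.2464]
eef_rot: [-0.166, 0.687, 0.166, 0.688]
ft_force: [0.3, -0.1, 1.0]
width: 0.0875
```

```bash
python3 - <<'E'
from h import *
c,im=shot("wrist","w10"); shot("scene","s10"); shot("top","t10")
a=cv2.imread("pics/t10.png")[110:220,200:400]; b=cv2.imread("pics/s10.png")[150:250,180:360]
cv2.imwrite("pics/c10.png",np.hstack([cv2.resize(a,(400,220),interpolation=cv2.INTER_CUBIC),cv2.resize(b,(396,220),interpolation=cv2.INTER_CUBIC)]))
E
```

```text
(no output)
```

View pics/w10.png

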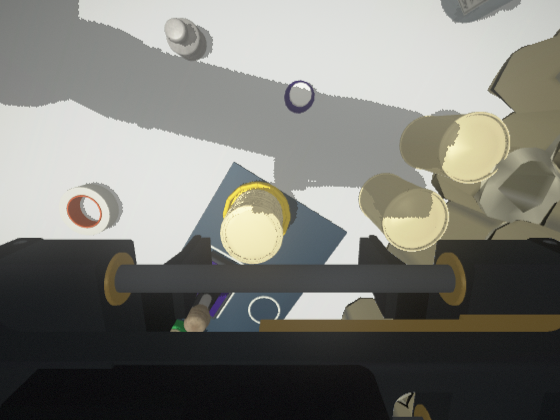

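View pics/c10.png

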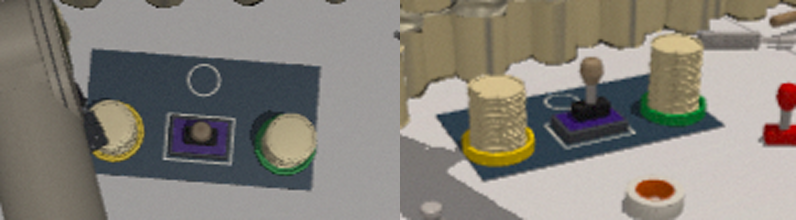

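```bash
python3 - <<'E'
from h import *
im=cv2.imread("pics/w10.png");s=read_state();c=cam("wrist",s)
hsv=cv2.cvtColor(im,cv2.COLOR_BGR2HSV)
mb=box(im.shape,278,74,322,120)&(hsv[...,0]>110)&(hsv[...,0]<150)&(hsv[...,1]>80)
def circ(m,z):
    k=max(cv2.findContours(m.astype(np.uint8),cv2.RETR_EXTERNAL,cv2.CHAIN_APPROX_NONE)[0],key=cv2.contourArea)
    P=(onplane(c,k[:,0],z)[:,:2]*1000).astype(np.float32)
    return cv2.minEnclosingCircle(P)
for z in (.0,.02,.036): print(z,circ(mb,z))
k=max(cv2.findContours(mb.astype(np.uint8),cv2.RETR_CCOMP,cv2.CHAIN_APPROX_NONE)[0],key=cv2.contourArea)
# cap: hole in ring
cnt,h=cv2.findContours(mb.astype(np.uint8),cv2.RETR_CCOMP,cv2.CHAIN_APPROX_NONE)
for q,hh in zip(cnt,h[0]):
    if len(q)>20: 
        cc,r=cv2.minEnclosingCircle(q);print(hh[3],cc,r,onplane(c,cc,.06)[0].round(4))
mg=box(im.shape,160,10,215,65)
move([0.58,.29,.12],down(np.radians(27)))
E
```

```text
0.0 ((570.226806640625, 315.39398193359375), 6.200630187988281)
0.02 ((570.8270263671875, 312.8181457519531), 5.896842956542969)
0.036 ((571.30712890625, 310.75750732421875), 5.6537981033325195)
pos [0.6146 0.1989 0.2462] shift mm [126.2  96.9  10.6] rot [0.002 0.001 0.   ] deg 0.1 t 17.1
```

```bash
python3 - <<'E'
from h import *
im=cv2.imread("pics/w10.png");s=read_state();c=cam("wrist",s)
g=im.min(2); hsv=cv2.cvtColor(im,cv2.COLOR_BGR2HSV)
print(im[96,280:320:2].tolist())
mb=(box(im.shape,278,74,322,120)&((im[...,1]<80))).astype(np.uint8)
cnt,h=cv2.findContours(mb,cv2.RETR_CCOMP,cv2.CHAIN_APPROX_NONE)
for q,hh in zip(cnt,h[0]):
    if len(q)>20:
        cc,r=cv2.minEnclosingCircle(q);print(hh[3],cc,r,onplane(c,cc,.06)[0].round(4),onplane(c,cc,.03)[0].round(4))
E
```

```text
[[146, 148, 147], [145, 148, 147], [105, 90, 93], [86, 62, 67], [87, 61, 67], [151, 156, 156], [160, 166, 165], [160, 166, 165], [159, 165, 164], [160, 167, 165], [161, 166, 165], [160, 165, 165], [160, 165, 165], [159, 165, 165], [160, 166, 165], [157, 163, 163], [90, 67, 72], [125, 117, 119], [147, 150, 148], [146, 149, 148]]
-1 (298.55084228515625, 96.38135528564453) 15.825678825378418 [0.5824 0.2976 0.06  ] [0.5824 0.3006 0.03  ]
```

```bash
python3 - <<'E'
from h import *
move([0.5824,.3003,.12],down(np.radians(27)))
E
```

```text
pos [0.6146 0.1989 0.2462] shift mm [126.2 104.9  17.4] rot [0.002 0.001 0.   ] deg 0.1 t 17.1
```

Emit:
arm_command([
  [0,20,45,8,0,0,0],
  [0,55,90,14,0,0,0],
  [0,100,105,17,0,0,0],
  [0,126,105,17,0,0,0],
  [0,126,105,17,0,0,0],
  [0,126,105,17,0,0,0],
])

```text
time: 17.7
ee_pos: [0.5823, 0.3005, 0.1207]
eef_rot: [-0.166, 0.687, 0.166, 0.688]
ft_force: [0.1, -0.2, 0.7]
width: 0.0873
```

```bash
python3 - <<'E'
from h import *
s=read_state();c,im=shot("wrist","w11"); im=im[:,:,::-1]
mb=(box(im.shape,240,150,330,240)&((im[...,1]<75))).astype(np.uint8)
k=max(cv2.findContours(mb,cv2.RETR_EXTERNAL,cv2.CHAIN_APPROX_NONE)[0],key=cv2.contourArea)
cc,r=cv2.minEnclosingCircle(k);print(cc,r,k[:,0].min(0),k[:,0].max(0),onplane(c,cc,.06)[0].round(4),onplane(c,cc,.03)[0].round(4))
move([0.5824,.3003,.003],down(np.radians(27)))
E
```

```text
(284.40496826171875, 205.7313995361328) 21.88589096069336 [265 184] [304 220] [0.5776 0.3109 0.06  ] [0.5813 0.3037 0.03  ]
pos [0.5831 0.3007 0.1219] shift mm [118.8  -0.   -1.1] rot [0.002 0.003 0.   ] deg 0.2 t 17.75
```

View pics/w11.png

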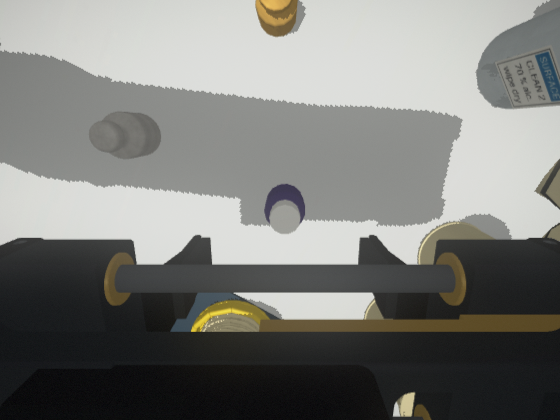

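```bash
python3 - <<'E'
from h import *
s=read_state();c=cam("wrist",s)
print(onplane(c,(285,217.5),.06),onplane(c,(285,184),0.0), onplane(c,(102,136),.06), onplane(c,(277,0),.052))
E
```

```text
[[0.58340133 0.30265822 0.06      ]] [[0.57667326 0.31635517 0.        ]] [[0.43577568 0.2972528  0.06      ]] [[0.50918492 0.43550301 0.052     ]]
```

Emit:
arm_command([
  [0,30,0.5,0,0,0,0],
  [0,75,0.5,0,0,0,0],
  [0,105,0.5,0,0,0,0],
  [0,118,0.5,0,0,0,0],
  [0,118,0.5,0,0,0,0],
  [0,118,0.5,0,0,0,0],
  [255,118,0.5,0,0,0,0],
  [255,118,0.5,0,0,0,0],
  [255,118,0.5,0,0,0,0],
  [255,118,0.5,0,0,0,0],
], newtons=12)

```text
time: 18.75
ee_pos: [0.5814, 0.3023, 0.0019]
eef_rot: [-0.166, 0.687, 0.166, 0.687]
ft_force: [0.2, 0.6, 0.1]
width: 0.0628
```

Emit:
arm_command([
  [255,0,0,0,0,0,0],
  [255,0,0,0,0,0,0],
  [255,0,0,0,0,0,0],
  [255,0,0,0,0,0,0],
])

```text
time: 19.15
ee_pos: [0.5812, 0.3021, 0.0014]
eef_rot: [-0.166, 0.687, 0.166, 0.687]
ft_force: [-1.6, -0.2, 0.8]
width: 0.0354
```

```bash
python3 - <<'E'
from h import *
s=read_state();c,im=shot("wrist","w12")
move([0.68,.20,.2],down(np.radians(84.4)))
move([0.6795,.001,.2],down(np.radians(84.4)))
E
```

```text
pos [0.5812 0.3021 0.0014] shift mm [-198.6 -136.    41.1] rot [-0.998  0.    -0.   ] deg 57.2 t 19.2
pos [0.5812 0.3021 0.0014] shift mm [-198.6 -312.7  -50.3] rot [-0.998  0.    -0.   ] deg 57.2 t 19.2
```

View pics/w12.png

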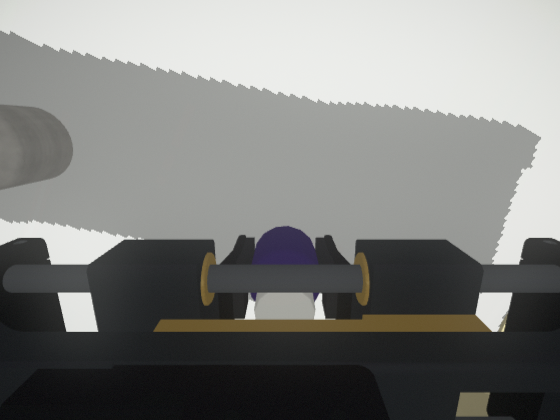

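```bash
python3 - <<'E'
from h import *
s=read_state();c=cam("wrist",s)
for uv,z in [((285,227),0.0),((285,290),.036),((285,325),.06)]:
    print(uv,((onplane(c,uv,z)-s["ee_pos"])@T(s)*1000).round(1))
im=cv2.imread("pics/w12.png"); print(im[218:236,285].tolist())
print(s["joint_positions"].round(2))
move([0.6796,.0008,.2],down(np.radians(-95.6)))
E
```

```text
(285, 227) [[ 1.4 14.7  0.9]]
(285, 290) [[-34.6  -4.9   0.9]]
(285, 325) [[-58.6  -6.4   0.8]]
[[153, 156, 155], [153, 156, 154], [154, 157, 155], [152, 155, 154], [152, 155, 154], [151, 154, 152], [153, 155, 154], [143, 141, 141], [108, 87, 92], [80, 50, 57], [79, 51, 57], [80, 50, 56], [80, 51, 57], [79, 50, 55], [79, 49, 55], [79, 50, 57], [79, 49, 55], [78, 48, 54]]
[-0.83  0.62  0.38  1.6  -0.26  0.97  0.11]
pos [0.5812 0.3021 0.0014] shift mm [-198.6 -313.   -50.3] rot [ 2.144 -0.    -0.   ] deg 122.8 t 19.2
```

Emit:
arm_command([
  [255,-15,0,0,0,0,0],
  [255,-50,0,0,0,0,0],
  [255,-95,0,0,0.1,0,0],
  [255,-140,0,0,0.24,0,0],
  [255,-180,-20,-5,0.38,0,0],
  [255,-199,-45,-9,0.52,0,0],
  [255,-199,-80,-15,0.66,0,0],
  [255,-199,-115,-21,0.8,0,0],
  [255,-199,-150,-27,0.94,0,0],
  [255,-199,-180,-32,1.08,0,0],
])

```text
time: 20.2
ee_pos: [0.6354, 0.1252, 0.2018]
eef_rot: [0.213, 0.674, -0.213, 0.675]
ft_force: [0.1, -1.4, -1.2]
width: 0.0357
```

```bash
python3 - <<'E'
from h import *
s=read_state();print(s["joint_positions"].round(2),s["width"])
move([0.6819,.0006,.2],down(np.radians(-95.6)))
E
```

```text
[-0.78  0.46  0.7   1.46 -0.3   1.34 -0.66] 0.03565852735145304
pos [0.6354 0.1252 0.2018] shift mm [  1.8 -75.3 109.6] rot [ 1.057e+00 -0.000e+00 -1.000e-03] deg 60.5 t 20.2
```

Emit:
arm_command([
  [255,0,-10,15,0.14,0,0],
  [255,0,-20,30,0.28,0,0],
  [255,0,-30,45,0.42,0,0],
  [255,0,-40,60,0.56,0,0],
  [255,0,-50,75,0.7,0,0],
  [255,0,-60,90,0.84,0,0],
  [255,0,-65,98,0.98,0,0],
  [255,0,-68,105,1.06,0,0],
  [255,0,-68,105,1.06,0,0],
  [255,0,-68,105,1.06,0,0],
])

```text
time: 21.2
ee_pos: [0.6827, 0.0121, 0.201]
eef_rot: [0.522, 0.477, -0.522, 0.477]
ft_force: [0.3, 0.7, -1.6]
width: 0.036
```

```bash
python3 - <<'E'
from h import *
s=read_state();print(s["joint_positions"].round(2),s["width"])
c,im=shot("wrist","w13")
move([0.6819,.0006,.09],down(np.radians(-95.6)))
E
```

```text
[-0.67  0.61  0.91  1.36 -0.48  1.4  -1.43] 0.035953738564653004
pos [0.6827 0.0124 0.2009] shift mm [110.9   0.3  11.9] rot [ 0.007 -0.001 -0.   ] deg 0.4 t 21.25
```

View pics/w13.png

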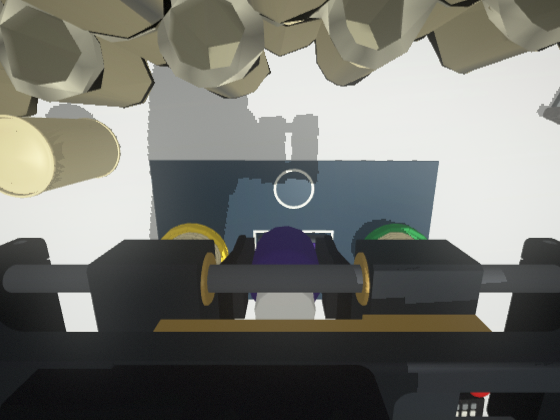

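```bash
python3 - <<'E'
from h import *
s=read_state();c=cam("wrist",s); im=cv2.imread("pics/w13.png"); g=im.min(2).astype(int)
m=box(im.shape,268,164,322,216)&(g>120)
k=max(cv2.findContours(m.astype(np.uint8),cv2.RETR_EXTERNAL,cv2.CHAIN_APPROX_NONE)[0],key=cv2.contourArea)
P=(onplane(c,k[:,0],.003)[:,:2]*1000).astype(np.float32); print(cv2.minEnclosingCircle(P))
for z in (0,.06,.1): print(onplane(c,(240,97),z),onplane(c,(320,80),z))
b=onplane(c,(285,226.5),s["ee_pos"][2]);print((b-s["ee_pos"])@T(s)*1000)
E
```

```text
((679.8676147460938, 1.2917630672454834), 25.404584884643555)
[[0.79213962 0.05366008 0.        ]] [[ 0.80195598 -0.0389789   0.        ]]
[[0.78597801 0.04573497 0.06      ]] [[ 0.79417167 -0.03159024  0.06      ]]
[[0.78187027 0.04045157 0.1       ]] [[ 0.78898213 -0.02666447  0.1       ]]
[[1.44574239e-03 1.70711507e+01 4.41147251e-01]]
```

```bash
python3 - <<'E'
from h import *
M=camera_params("wrist")["mount"];K=camera_params("wrist")["intrinsics"]
for f in ("w12","w13"):
    im=cv2.imread(f"pics/{f}.png"); print(f,im[220:234,285,1].tolist(), im[222:234,280,1].tolist())
for v in (225.5,226.5,227.5):
    d=M[:3,:3]@np.linalg.inv(K)@[285,v,1]; 
    for x in (.0,.0014): print(v,x,(M[:3,3]+d*(x-M[0,3])/d[0])*1000)
E
```

```text
w12 [157, 155, 155, 154, 155, 141, 87, 50, 51, 50, 51, 50, 49, 50] [155, 156, 156, 156, 135, 51, 51, 49, 51, 50, 49, 47]
w13 [95, 94, 94, 93, 93, 86, 59, 42, 42, 40, 41, 41, 38, 39] [92, 93, 93, 92, 80, 41, 40, 40, 41, 40, 41, 40]
225.5 0.0 [ 0.         17.67734072  0.44049043]
225.5 0.0014 [ 1.4        17.20346618  0.44432694]
226.5 0.0 [ 0.         17.07164544  0.44114328]
226.5 0.0014 [ 1.4        16.59253812  0.44498543]
227.5 0.0 [ 0.         16.46482403  0.44179735]
227.5 0.0014 [ 1.4        15.98047421  0.44564514]
```

Emit:
arm_command([
  [255,20,-0.5,11.4,0.007,0,0],
  [255,60,-0.5,11.4,0.007,0,0],
  [255,100,-0.5,11.4,0.007,0,0],
  [255,135,-0.5,11.4,0.007,0,0],
  [255,160,-0.5,11.4,0.007,0,0],
  [255,175,-0.5,11.4,0.007,0,0],
  [255,180,-0.5,11.4,0.007,0,0],
  [255,180,-0.5,11.4,0.007,0,0],
])

```text
time: 22.05
ee_pos: [0.6814, 0.0008, 0.0209]
eef_rot: [0.525, 0.474, -0.524, 0.474]
ft_force: [0.1, -0.1, -1.1]
width: 0.0356
```

```bash
python3 - <<'E'
from h import *
s=read_state();print(s["ft_force"],s["width"])
c,im=shot("wrist","w14")
move([0.6809,.0011,.0045],down(np.radians(-95.6)))
E
```

```text
[ 0.0840385 -0.0567786 -1.0677132] 0.03563171295487905
pos [6.819e-01 6.000e-04 2.170e-02] shift mm [17.2 -1.1 -0.4] rot [-0.003 -0.    -0.001] deg 0.2 t 22.1
```

View pics/w14.png

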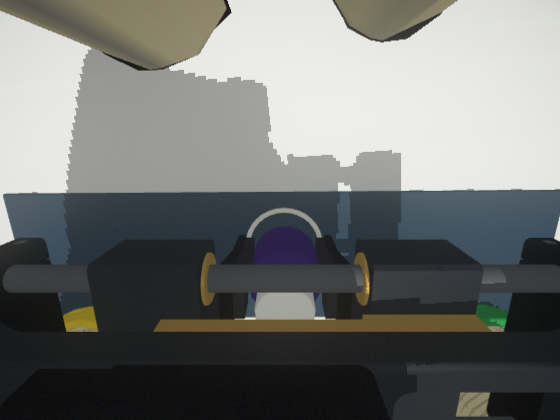

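```bash
python3 - <<'E'
from h import *
M=camera_params("wrist")["mount"];K=camera_params("wrist")["intrinsics"]
im=cv2.imread("pics/w14.png"); print(im[200:218,284,1].tolist())
for u,v,x in [(284,208,.0182),(246,240,.0182),(323,240,.0182),(285,226.5,0.0014)]:
    d=M[:3,:3]@np.linalg.inv(K)@[u,v,1]; print(u,v,((M[:3,3]+d*(x-M[0,3])/d[0])*1000).round(1))
E
```

```text
[64, 64, 63, 63, 64, 63, 62, 88, 137, 154, 154, 154, 135, 60, 60, 60, 59, 59]
284 208 [18.2 23.1 -0.2]
246 240 [ 18.2   1.6 -24.8]
323 240 [18.2  1.6 25.1]
285 226.5 [ 1.4 16.6  0.4]
```

Bottle and ring centres agree to under 1 mm (both about −1.4 mm in tool y), so I'll lower straight down.

Emit:
arm_command([
  [255,8,0,0,0,0,0],
  [255,13,0,0,0,0,0],
  [255,15,0,0,0,0,0],
  [255,15,0,0,0,0,0],
  [255,15,0,0,0,0,0],
])

```text
time: 22.6
ee_pos: [0.6813, 0.0004, 0.0056]
eef_rot: [0.525, 0.474, -0.525, 0.474]
ft_force: [-1.1, 0.3, -0.4]
width: 0.0357
```

Emit:
arm_command([
  [255,1,0,0,0,0,0],
  [255,1,0,0,0,0,0],
])

```text
time: 22.8
ee_pos: [0.6813, 0.0005, 0.0045]
eef_rot: [0.525, 0.474, -0.525, 0.474]
ft_force: [-0.5, 0.2, -0.2]
width: 0.0358
```

Emit:
arm_command([
  [255,0.7,0,0,0,0,0],
  [255,0.7,0,0,0,0,0],
])

```text
time: 23.0
ee_pos: [0.6813, 0.0005, 0.0044]
eef_rot: [0.525, 0.474, -0.525, 0.474]
ft_force: [-3.0, 1.5, 5.6]
width: 0.0352
```

Emit:
arm_command([
  [0,-0.3,0,0,0,0,0],
  [0,-0.3,0,0,0,0,0],
  [0,-0.3,0,0,0,0,0],
  [0,-0.3,0,0,0,0,0],
  [0,-0.3,0,0,0,0,0],
  [0,-15,0,0,0,0,0],
  [0,-45,0,0,0,0,0],
  [0,-85,0,0,0,0,0],
  [0,-130,0,0,0,0,0],
  [0,-180,0,0,0,0,0],
])

```text
time: 24.0
ee_pos: [0.6806, 0.0002, 0.1861]
eef_rot: [-0.525, -0.474, 0.525, -0.474]
ft_force: [1.1, 0.1, -0.2]
width: 0.0867
```

Emit:
arm_command([
  [0,-50,-45,0,0,0,0],
  [0,-60,-90,0,0,0,0],
  [0,-60,-90,0,0,0,0],
  [0,-60,-90,0,0,0,0],
])

```text
time: 24.4
ee_pos: [0.591, 0.0098, 0.246]
eef_rot: [0.526, 0.474, -0.523, 0.474]
ft_force: [0.5, 0.6, 0.7]
width: 0.0868
```

```bash
python3 - <<'E'
from h import *
s=read_state();c,im=shot("wrist","w15")
print(s["joint_positions"].round(2))
move([0.44,.20,.25],down(np.radians(30)))
E
```

```text
[-0.89  0.36  1.03  1.56 -0.32  1.39 -1.51]
pos [0.5917 0.01   0.2451] shift mm [  -4.7 -170.  -173.8] rot [-2.195  0.    -0.004] deg 125.8 t 24.45
```

View pics/w15.png

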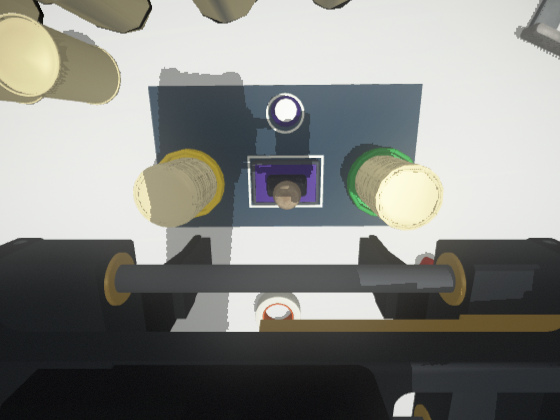

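The view shows the pad, stamp, bottle in its ring and both stacks. I'll measure the stack tops, which span roughly (178,193) and (402,195).

```bash
python3 - <<'E'
from h import *
s=read_state();c=cam("wrist",s)
im=cv2.imread("pics/w15.png");cv2.imwrite("pics/w15z.png",cv2.resize(im[80:240,125:450],None,fx=2.4,fy=2.4,interpolation=cv2.INTER_CUBIC))
# predicted from mat frame
yaw=np.radians(-5.6);ax=np.array([np.cos(yaw),np.sin(yaw)]);ay=np.array([-ax[1],ax[0]])
rc=np.array([.590,.0095])
for n,sg,z in (("y",1,.093),("g",-1,.107)):
    p=rc+sg*.13*ay; a=np.linspace(0,6.28,40)
    px=proj(c,np.c_[p[0]+.0365*np.cos(a),p[1]+.0365*np.sin(a),np.full(40,z)])
    print(n,p,px.min(0),px.max(0))
E
```

```text
y [0.60268578 0.13887956] [131.65773012 164.14797866] [199.18510704 229.58542974]
g [ 0.57731422 -0.11987956] [375.15746148 165.32311616] [445.73885846 233.56091106]
```

View pics/w15z.png

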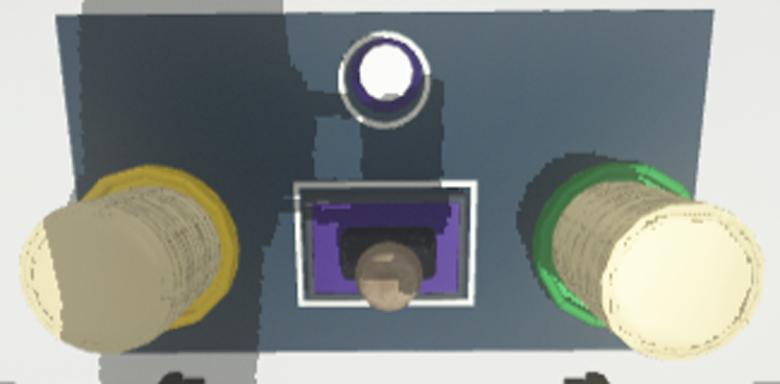

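```bash
cat >> h.py <<'E'
def topfit(c,im,m,z):
    cs=cv2.findContours(m.astype(np.uint8),cv2.RETR_EXTERNAL,cv2.CHAIN_APPROX_NONE)[0]
    k=max(cs,key=cv2.contourArea); k=cv2.convexHull(k)[:,0]
    P=(onplane(c,k,z)[:,:2]*1000).astype(np.float32)
    return cv2.fitEllipse(P),cv2.minEnclosingCircle(P)
E
python3 - <<'E'
from h import *
s=read_state();c=cam("wrist",s)
im=cv2.imread("pics/w15.png");hsv=cv2.cvtColor(im,cv2.COLOR_BGR2HSV)
m=box(im.shape,372,155,450,236)&(hsv[...,2]>215)&(hsv[...,0]>15)&(hsv[...,0]<35)&(hsv[...,1]>35)
m=cv2.morphologyEx(m.astype(np.uint8),cv2.MORPH_OPEN,np.ones((5,5)))
print("green top",topfit(c,im,m,.107), np.argwhere(m).min(0),np.argwhere(m).max(0))
# holders
mg=box(im.shape,340,140,440,225)&(hsv[...,0]>50)&(hsv[...,0]<80)&(hsv[...,1]>120)
k=np.argwhere(mg);print("g holder",k.min(0)[::-1],k.max(0)[::-1],onplane(c,(k[:,1].min(),185),.02))
my=box(im.shape,150,140,235,225)&(hsv[...,0]>18)&(hsv[...,0]<32)&(hsv[...,1]>180)
k=np.argwhere(my);print("y holder",k.min(0)[::-1],k.max(0)[::-1],onplane(c,(k[:,1].max(),185),.02))
# predicted holder extremes
for p in ((.6027,.1389),(.5773,-.1199)):
  a=np.linspace(0,6.28,80)
  for z in (.003,.02):
    px=proj(c,np.c_[p[0]+.046*np.cos(a),p[1]+.046*np.sin(a),np.full(80,z)]);print(z,px.min(0),px.max(0))
E
```

```text
green top (((579.5974731445312, -119.05054473876953), (67.08412170410156, 68.9245834350586), 58.22848892211914), ((580.25390625, -118.46963500976562), 34.900604248046875)) [166 379] [229 442]
g holder [349 149] [404 213] [[ 0.5815334  -0.07444305  0.02      ]]Traceback (most recent call last):
  File "<stdin>", line 11, in <module>
    return umr_minimum(a, axis, None, out, keepdims, initial, where)
ValueError: zero-size array to reduction operation minimum which has no identity
```

```bash
python3 - <<'E'
from h import *
move([0.485,.215,.25],down(np.radians(33)))
E
```

```text
pos [0.5917 0.01   0.2451] shift mm [  -4.6 -126.7 -193.2] rot [-2.247  0.    -0.004] deg 128.8 t 24.45
```

Emit:
arm_command([
  [0,-5,-8,-12,-0.14,0,0],
  [0,-5,-16,-24,-0.28,0,0],
  [0,-5,-24,-36,-0.42,0,0],
  [0,-5,-32,-48,-0.56,0,0],
  [0,-5,-40,-60,-0.7,0,0],
  [0,-5,-48,-72,-0.84,0,0],
  [0,-5,-56,-84,-0.98,0,0],
  [0,-5,-64,-96,-1.12,0,0],
  [0,-5,-72,-108,-1.26,0,0],
  [0,-5,-80,-120,-1.4,0,0],
])

```text
time: 25.45
ee_pos: [0.5246, 0.1372, 0.2485]
eef_rot: [0.094, 0.701, -0.095, 0.701]
ft_force: [-0.4, -1.0, -0.8]
width: 0.0869
```

```bash
python3 - <<'E'
from h import *
move([0.485,.215,.25],down(np.radians(33)))
E
```

```text
pos [0.5246 0.1372 0.2485] shift mm [ -1.5  64.6 -58.8] rot [-0.843 -0.     0.001] deg 48.3 t 25.45
```

Emit:
arm_command([
  [0,0,12,-10,-0.14,0,0],
  [0,0,24,-20,-0.28,0,0],
  [0,0,36,-30,-0.42,0,0],
  [0,0,48,-40,-0.56,0,0],
  [0,0,58,-50,-0.7,0,0],
  [0,0,60,-56,-0.84,0,0],
  [0,0,60,-56,-0.84,0,0],
  [0,0,60,-56,-0.84,0,0],
  [0,0,60,-56,-0.84,0,0],
])

```text
time: 26.35
ee_pos: [0.487, 0.2092, 0.2487]
eef_rot: [-0.197, 0.679, 0.196, 0.679]
ft_force: [0.7, 0.3, 0.2]
width: 0.0872
```

```bash
python3 - <<'E'
from h import *
s=read_state();c,im=shot("wrist","w16")
print(s["joint_positions"].round(2),proj(c,[c[2]-[0,0,.3]]))
E
```

```text
[-1.08  0.11  0.64  1.7  -0.06  1.35  0.13] [[284.59610325 125.44269895]]
```

View pics/w16.png

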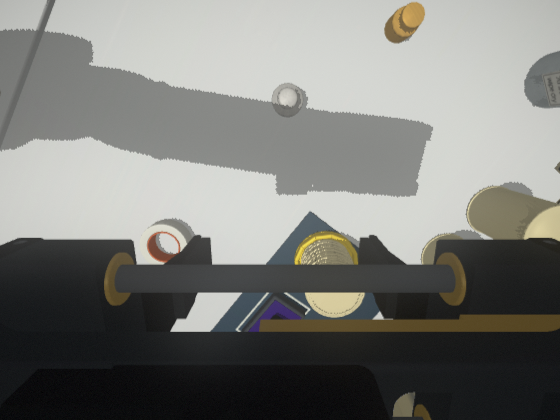

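```bash
python3 - <<'E'
from h import *
im=cv2.imread("pics/w16.png");s=read_state();c=cam("wrist",s)
cv2.imwrite("pics/w16z.png",cv2.resize(im[70:130,255:325],None,fx=8,fy=8,interpolation=cv2.INTER_CUBIC))
for uv,z in (((289,99),.03),((288,97),.06),((411,15),.05),((402,24),.015)): print(onplane(c,uv,z)[0].round(4))
E
```

```text
[0.4372 0.2988 0.03  ]
[0.4361 0.2977 0.06  ]
[0.5023 0.4384 0.05  ]
[0.5044 0.4417 0.015 ]
```

View pics/w16z.png

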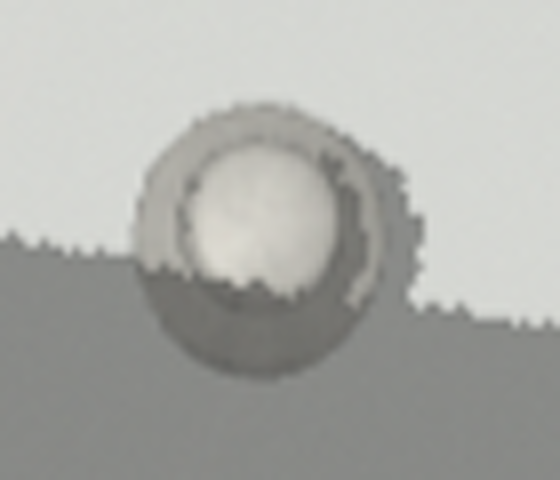

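```bash
python3 - <<'E'
from h import *
s=read_state();c=cam("wrist",s)
for uv,z in (((287.4,100),.03),((287.7,97.1),.058)): print(onplane(c,uv,z)[0].round(4))
move([0.4362,.2982,.12],down(np.radians(33)))
E
```

```text
[0.4362 0.2968 0.03  ]
[0.4358 0.2976 0.058 ]
pos [0.4869 0.2092 0.2487] shift mm [128.7 102.3   4.7] rot [-0.012 -0.     0.   ] deg 0.7 t 26.4
```

Emit:
arm_command([
  [0,20,45,2,0,0,0],
  [0,55,90,4,0,0,0],
  [0,100,101.5,4,0,0,0],
  [0,129,101.5,4,0,0,0],
  [0,129,101.5,4,0,0,0],
  [0,129,101.5,4,0,0,0],
])

```text
time: 27.0
ee_pos: [0.436, 0.2971, 0.1206]
eef_rot: [-0.198, 0.679, 0.197, 0.679]
ft_force: [0.8, -0.5, 1.3]
width: 0.0868
```

```bash
python3 - <<'E'
from h import *
s=read_state();c,im=shot("wrist","w17")
move([0.4360,.2973,.006],down(np.radians(33)))
cv2.imwrite("pics/w17z.png",cv2.resize(im[160:260,230:340,::-1],None,fx=6,fy=6,interpolation=cv2.INTER_CUBIC))
E
```

```text
pos [0.4366 0.2975 0.1216] shift mm [115.6   0.2  -0.8] rot [-0.01   0.002 -0.   ] deg 0.6 t 27.05
```

View pics/w17z.png

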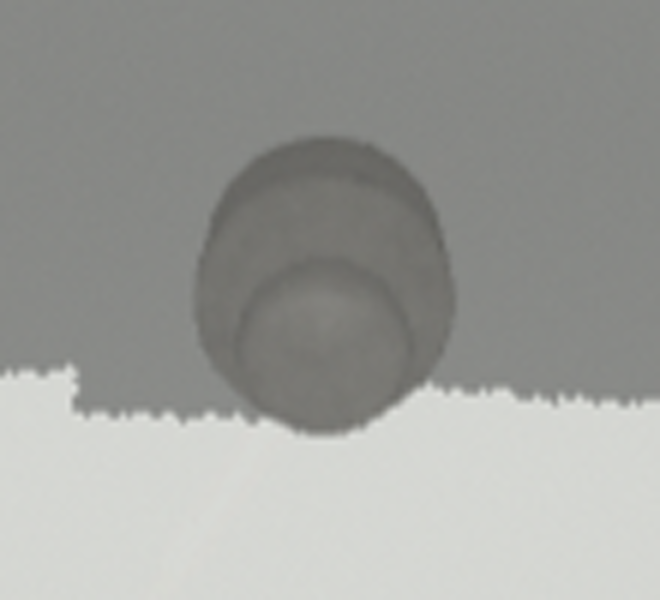

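```bash
python3 - <<'E'
from h import *
M=camera_params("wrist")["mount"];K=camera_params("wrist")["intrinsics"];z0=.1213
for u,v,z in [(284,182.5,0),(283.7,218,.058)]:
    x=z0-z; d=M[:3,:3]@np.linalg.inv(K)@[u,v,1]; print(((M[:3,3]+d*(x-M[0,3])/d[0])*1000).round(1))
E
```

```text
[1.213e+02 1.840e+01 1.000e-01]
[63.3  0.7 -0.1]
```

Emit:
arm_command([
  [0,30,0,0,0,0,0],
  [0,75,0,0,0,0,0],
  [0,105,0,0,0,0,0],
  [0,115,0,0,0,0,0],
  [0,115,0,0,0,0,0],
  [0,115,0,0,0,0,0],
  [255,115,0,0,0,0,0],
  [255,115,0,0,0,0,0],
  [255,115,0,0,0,0,0],
  [255,115,0,0,0,0,0],
], newtons=30)

```text
time: 28.05
ee_pos: [0.4352, 0.2978, 0.0052]
eef_rot: [-0.198, 0.679, 0.198, 0.679]
ft_force: [0.5, -0.3, -0.2]
width: 0.0634
```

Emit:
arm_command([
  [255,0,0,0,0,0,0],
  [255,0,0,0,0,0,0],
  [255,0,0,0,0,0,0],
  [255,0,0,0,0,0,0],
])

```text
time: 28.45
ee_pos: [0.4351, 0.2975, 0.0048]
eef_rot: [-0.198, 0.679, 0.198, 0.679]
ft_force: [-0.2, -1.7, 1.1]
width: 0.0376
```

```bash
python3 - <<'E'
from h import *
move([0.4360,.2973,.006],down(np.radians(33)))
move([0.6035,.139,.25],down(np.radians(13)))
# viewpoint: see yellow stack from tool +y=... jaw 13 -> tool y (-.22,.97): stand at -110
E
```

```text
pos [0.4351 0.2975 0.0048] shift mm [-1.2 -0.7  0.7] rot [-0.008 -0.    -0.   ] deg 0.5 t 28.45
pos [0.4351 0.2975 0.0048] shift mm [-245.3 -224.2   56.6] rot [ 0.341 -0.     0.   ] deg 19.5 t 28.45
```

```bash
python3 - <<'E'
from h import *
move([0.65,.055,.25],down(np.radians(30)))
E
```

```text
pos [0.4351 0.2975 0.0048] shift mm [-245.3 -320.    50.7] rot [ 0.044 -0.    -0.   ] deg 2.5 t 28.45
```

Emit:
arm_command([
  [255,-15,0,0,0,0,0],
  [255,-50,0,0,0,0,0],
  [255,-95,0,0,0,0,0],
  [255,-140,0,0,0,0,0],
  [255,-185,-15,2,0,0,0],
  [255,-225,-45,7,0,0,0],
  [255,-245,-85,13,0,0,0],
  [255,-245,-130,20,0,0,0],
  [255,-245,-175,27,0,0,0],
  [255,-245,-220,34,0,0,0],
])

```text
time: 29.45
ee_pos: [0.5826, 0.1288, 0.2505]
eef_rot: [-0.198, 0.679, 0.198, 0.679]
ft_force: [0.9, 1.5, -6.4]
width: 0.0376
```

Emit:
arm_command([
  [255,0,-45,7,0,0,0],
  [255,0,-80,13,0,0,0],
  [255,0,-98,16,0,0,0],
  [255,0,-98,16,0,0,0],
  [255,0,-98,16,0,0,0],
  [255,0,-98,16,0,0,0],
])

```text
time: 30.05
ee_pos: [0.6477, 0.0577, 0.2499]
eef_rot: [-0.198, 0.679, 0.199, 0.678]
ft_force: [-0.2, -0.1, -5.3]
width: 0.0379
```

```bash
python3 - <<'E'
from h import *
s=read_state();c,im=shot("wrist","w18")
print(s["width"])
move([0.65,.055,.25],down(np.radians(30)))
E
```

```text
0.0379447498694983
pos [0.6478 0.0579 0.2499] shift mm [-0.1 -3.6  0.3] rot [ 0.046  0.    -0.001] deg 2.7 t 30.1
```

View pics/w18.png

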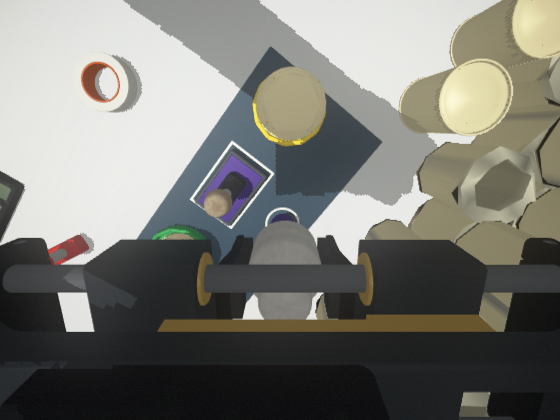

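```bash
python3 - <<'E'
from h import *
s=read_state();c=cam("wrist",s);im=cv2.imread("pics/w18.png");hsv=cv2.cvtColor(im,cv2.COLOR_BGR2HSV)
cv2.imwrite("pics/w18z.png",cv2.resize(im[55:155,240:340],None,fx=6,fy=6,interpolation=cv2.INTER_CUBIC))
print(im[100,248:332:3].tolist())
m=box(im.shape,245,58,335,152)&(hsv[...,0]>15)&(hsv[...,0]<40)&(hsv[...,1]>25)&(hsv[...,1]<150)&(hsv[...,2]>110)
m=cv2.morphologyEx(m.astype(np.uint8),cv2.MORPH_OPEN,np.ones((5,5)))
k=np.argwhere(m);print(k.min(0),k.max(0));print(topfit(c,im,m,.093))
E
```

```text
[[124, 113, 97], [125, 113, 98], [64, 147, 166], [124, 154, 162], [126, 157, 164], [128, 160, 167], [130, 163, 171], [128, 161, 169], [130, 162, 171], [130, 162, 170], [130, 163, 170], [130, 163, 170], [130, 163, 171], [130, 162, 171], [130, 163, 171], [130, 162, 171], [129, 161, 170], [129, 161, 170], [129, 161, 169], [129, 162, 170], [128, 160, 169], [129, 162, 169], [129, 161, 169], [128, 161, 169], [126, 156, 165], [125, 156, 163], [87, 91, 88], [79, 76, 68]]
[ 67 256] [140 325]
(((603.4948120117188, 139.02569580078125), (71.08998107910156, 72.40933227539062), 132.11756896972656), ((603.54345703125, 139.03334045410156), 36.392417907714844))
```

View pics/w18z.png

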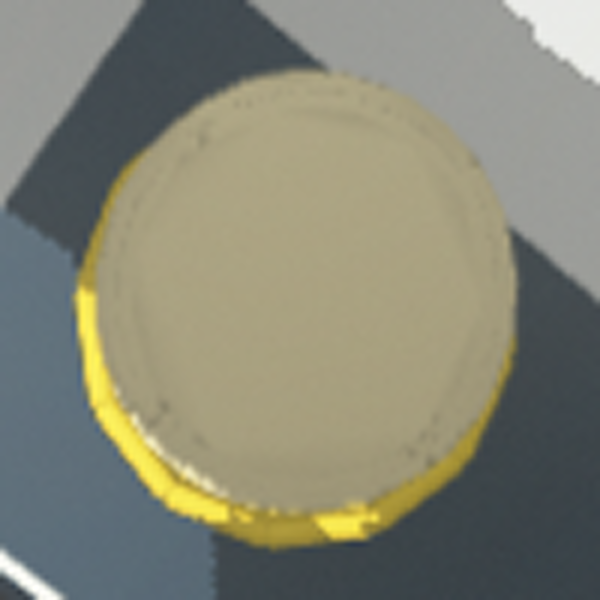

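```bash
python3 - <<'E'
from h import *
move([0.6032,.1394,.115],down(np.radians(32.7)))
E
```

```text
pos [0.6478 0.0579 0.2499] shift mm [135.   92.5   6.5] rot [-0.001  0.    -0.001] deg 0.1 t 30.1
```

Emit:
arm_command([
  [255,0,40,3,0,0,0],
  [255,10,75,5,0,0,0],
  [255,40,92,6.5,0,0,0],
  [255,80,92,6.5,0,0,0],
  [255,110,92,6.5,0,0,0],
  [255,130,92,6.5,0,0,0],
  [255,135,92,6.5,0,0,0],
  [255,135,92,6.5,0,0,0],
  [255,135,92,6.5,0,0,0],
])

```text
time: 31.0
ee_pos: [0.605, 0.1379, 0.1163]
eef_rot: [-0.198, 0.678, 0.198, 0.679]
ft_force: [0.3, 0.1, -5.2]
width: 0.0375
```

```bash
python3 - <<'E'
from h import *
c,im=shot("wrist","w19")
move([0.6032,.1394,.0985],down(np.radians(32.7)))
E
```

```text
pos [0.6052 0.1378 0.1164] shift mm [17.9  2.4 -0.9] rot [-0.002  0.002  0.   ] deg 0.2 t 31.05
```

View pics/w19.png

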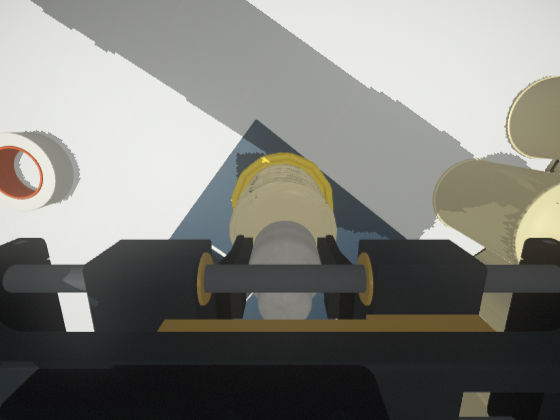

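Emit:
arm_command([
  [255,6,2.4,-0.9,0,0,0],
  [255,12,2.4,-0.9,0,0,0],
  [255,15.5,2.4,-0.9,0,0,0],
  [255,15.5,2.4,-0.9,0,0,0],
  [255,15.5,2.4,-0.9,0,0,0],
])

```text
time: 31.55
ee_pos: [0.6023, 0.1389, 0.0992]
eef_rot: [-0.198, 0.679, 0.198, 0.679]
ft_force: [-1.0, -0.2, -5.1]
width: 0.0377
```

Emit:
arm_command([
  [255,0.7,0,0,0,0,0],
  [255,1.2,0,0,0,0,0],
])

```text
time: 31.75
ee_pos: [0.6025, 0.139, 0.0982]
eef_rot: [-0.198, 0.679, 0.198, 0.679]
ft_force: [-0.2, -1.0, -4.9]
width: 0.0372
```

Emit:
arm_command([
  [255,0.8,0,0,0,0,0],
  [255,0.8,0,0,0,0,0],
])

```text
time: 31.95
ee_pos: [0.6024, 0.139, 0.0981]
eef_rot: [-0.198, 0.679, 0.198, 0.679]
ft_force: [-4.9, -1.1, 4.6]
width: 0.0377
```

Emit:
arm_command([
  [0,-0.5,0,0,0,0,0],
  [0,-0.5,0,0,0,0,0],
  [0,-0.5,0,0,0,0,0],
  [0,-0.5,0,0,0,0,0],
  [0,-0.5,0,0,0,0,0],
  [0,-10,0,0,0,0,0],
  [0,-35,0,0,0,0,0],
  [0,-75,0,0,0,0,0],
  [0,-120,0,0,0,0,0],
  [0,-150,0,0,0,0,0],
])

```text
time: 32.95
ee_pos: [0.603, 0.1387, 0.2513]
eef_rot: [-0.198, 0.678, 0.198, 0.68]
ft_force: [0.7, 0.6, -0.3]
width: 0.0868
```

```bash
python3 - <<'E'
from h import *
s=read_state();c,im=shot("wrist","w20")
# brass at (.503,.439): radial 41deg
jaw=41; ty=np.array([-np.sin(np.radians(jaw)),np.cos(np.radians(jaw))]); p=np.array([.503,.439])-.1*ty
print(p); move([*p,.25],down(np.radians(jaw)))
E
```

```text
[0.5686059  0.36352904]
pos [0.6046 0.1389 0.2556] shift mm [  6.1 208.8  90.4] rot [-0.148  0.008  0.002] deg 8.5 t 33.0
```

View pics/w20.png

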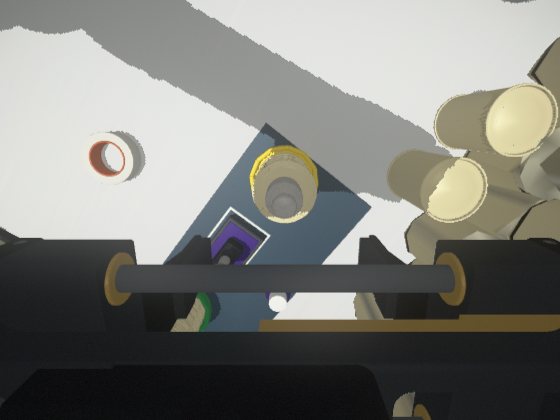

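The big weight stands on the yellow stack (284,192). Next is the brass weight.

Emit:
arm_command([
  [0,3,42,18,-0.05,0,0],
  [0,3,84,36,-0.1,0,0],
  [0,3,126,54,-0.148,0,0],
  [0,3,168,72,-0.148,0,0],
  [0,3,205,90,-0.148,0,0],
  [0,3,209,90,-0.148,0,0],
  [0,3,209,90,-0.148,0,0],
  [0,3,209,90,-0.148,0,0],
])

```text
time: 33.8
ee_pos: [0.5664, 0.362, 0.2447]
eef_rot: [-0.247, 0.662, 0.247, 0.663]
ft_force: [0.6, -0.9, 1.1]
width: 0.087
```

```bash
python3 - <<'E'
from h import *
s=read_state();c,im=shot("wrist","w21"); im=im[:,:,::-1].copy();hsv=cv2.cvtColor(im,cv2.COLOR_BGR2HSV)
cv2.imwrite("pics/w21z.png",cv2.resize(im[60:150,230:350],None,fx=6,fy=6,interpolation=cv2.INTER_CUBIC))
print(s["ee_pos"],s["joint_positions"].round(2))
m=box(im.shape,230,50,350,160)&(hsv[...,0]>8)&(hsv[...,0]<30)&(hsv[...,1]>120)
k=np.argwhere(m);print(k.min(0),k.max(0));print(topfit(c,im,m,.03))
E
```

```text
[0.56640423 0.3619852  0.24467409] [-1.06  0.48  0.62  1.32 -0.27  1.43  0.26]
[ 88 276] [109 298]
(((502.3598937988281, 441.5154724121094), (24.44131851196289, 27.80436897277832), 139.2492218017578), ((501.98291015625, 440.90997314453125), 14.09769344329834))
```

View pics/w21.png

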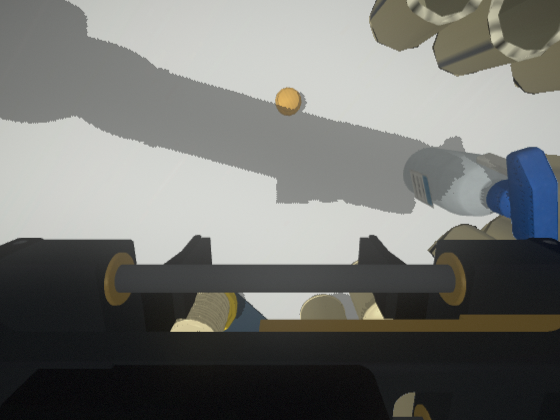

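View pics/w21z.png

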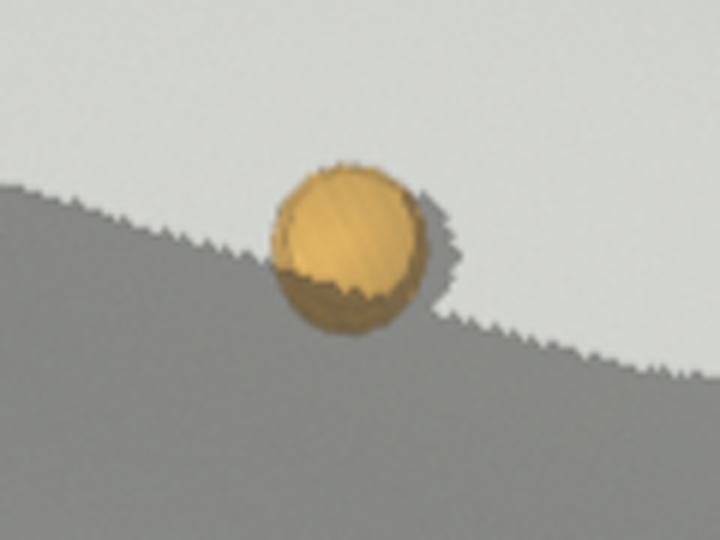

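```bash
python3 - <<'E'
from h import *
s=read_state();c=cam("wrist",s)
p=onplane(c,(288.2,101.5),.028)[0];q=onplane(c,(288.2,99.5),.05)[0];print(p,q)
p=(p+q)/2; move([p[0],p[1],.12],down(np.radians(41)))
E
```

```text
[0.50536921 0.43977983 0.028     ] [0.50482083 0.4400073  0.05      ]
pos [0.5666 0.3616 0.2448] shift mm [124.7  99.5   4.7] rot [-0.002  0.     0.001] deg 0.1 t 33.85
```

Emit:
arm_command([
  [0,20,45,2,0,0,0],
  [0,55,85,4,0,0,0],
  [0,95,99.5,4.5,0,0,0],
  [0,125,99.5,4.5,0,0,0],
  [0,125,99.5,4.5,0,0,0],
  [0,125,99.5,4.5,0,0,0],
])

```text
time: 34.45
ee_pos: [0.5052, 0.4402, 0.1206]
eef_rot: [-0.247, 0.662, 0.247, 0.663]
ft_force: [1.3, 0.2, 1.1]
width: 0.087
```

```bash
python3 - <<'E'
from h import *
s=read_state();c,im=shot("wrist","w22"); im=im[:,:,::-1].copy();hsv=cv2.cvtColor(im,cv2.COLOR_BGR2HSV)
m=box(im.shape,240,150,330,236)&(hsv[...,0]>8)&(hsv[...,0]<30)&(hsv[...,1]>100)
k=np.argwhere(m);print(k.min(0),k.max(0),s["ee_pos"])
M=camera_params("wrist")["mount"];K=camera_params("wrist")["intrinsics"];z0=s["ee_pos"][2]
u=(k[:,1].min()+k[:,1].max())/2
for v,z in [(k[:,0].min()-.5,0)]:
    x=z0-z; d=M[:3,:3]@np.linalg.inv(K)@[u,v,1]; print(((M[:3,3]+d*(x-M[0,3])/d[0])*1000).round(1))
cv2.imwrite("pics/w22z.png",cv2.resize(im[160:260,230:340],None,fx=6,fy=6,interpolation=cv2.INTER_CUBIC))
E
```

```text
[186 267] [227 300] [0.50522983 0.44015192 0.12060123]
[120.6  15.5  -0.6]
```

View pics/w22z.png

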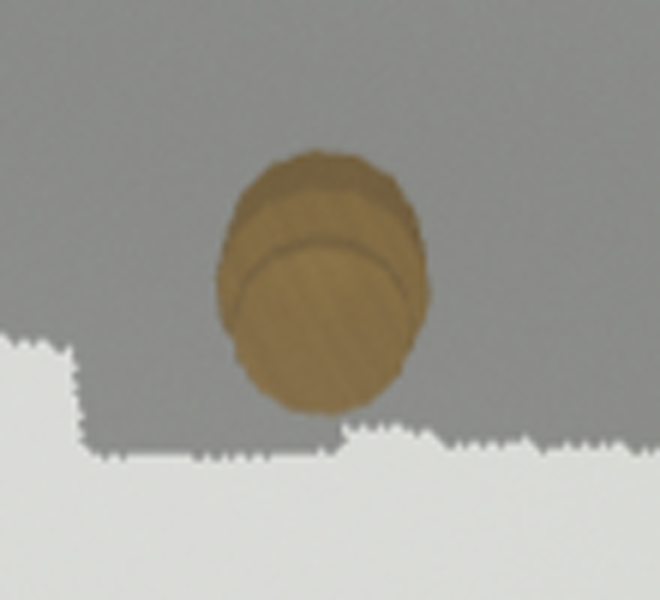

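Emit:
arm_command([
  [0,30,0,0,0,0,0],
  [0,75,0,0,0,0,0],
  [0,105,0,0,0,0,0],
  [0,117,0,0,0,0,0],
  [0,117,0,0,0,0,0],
  [0,117,0,0,0,0,0],
  [255,117,0,0,0,0,0],
  [255,117,0,0,0,0,0],
  [255,117,0,0,0,0,0],
  [255,117,0,0,0,0,0],
], newtons=20)

```text
time: 35.5
ee_pos: [0.5039, 0.4418, 0.0027]
eef_rot: [-0.248, 0.662, 0.248, 0.662]
ft_force: [-0.1, -1.3, -0.6]
width: 0.0629
```

Emit:
arm_command([
  [255,0,0,0,0,0,0],
  [255,0,0,0,0,0,0],
  [255,0,0,0,0,0,0],
  [255,0,0,0,0,0,0],
])

```text
time: 35.9
ee_pos: [0.5038, 0.4415, 0.0022]
eef_rot: [-0.248, 0.662, 0.248, 0.662]
ft_force: [-0.1, -0.2, 1.2]
width: 0.0312
```

```bash
python3 - <<'E'
from h import *
move([0.5052,.4400,.25],down(np.radians(41)))
s=read_state()
# view pose for green stack (.5795,-.1193): jaw j, tool y toward stack
for jaw in (-60,-100): 
    ty=np.array([-np.sin(np.radians(jaw)),np.cos(np.radians(jaw))]); print(jaw,np.array([.5795,-.1193])-.1*ty)
E
```

```text
pos [0.5038 0.4415 0.0022] shift mm [-247.8   -2.1    0. ] rot [ 0. -0. -0.] deg 0.0 t 35.9
-60 [ 0.49289746 -0.1693    ]
-100 [ 0.48101922 -0.10193518]
```

Emit:
arm_command([
  [255,-15,0,0,0,0,0],
  [255,-50,0,0,0,0,0],
  [255,-95,0,0,0,0,0],
  [255,-140,0,0,0,0,0],
  [255,-185,-10,-9,0.1,0,0],
  [255,-225,-30,-27,0.24,0,0],
  [255,-248,-60,-54,0.38,0,0],
  [255,-248,-92,-83,0.52,0,0],
  [255,-248,-124,-112,0.66,0,0],
  [255,-248,-156,-141,0.8,0,0],
])

```text
time: 36.9
ee_pos: [0.4996, 0.2293, 0.2511]
eef_rot: [0.032, 0.706, -0.031, 0.706]
ft_force: [0.2, -0.6, -0.8]
width: 0.0313
```

```bash
python3 - <<'E'
from h import *
move([0.493,-.169,.25],down(np.radians(-60)))
E
```

```text
pos [0.4996 0.2293 0.2511] shift mm [   0.6 -397.3   29.3] rot [ 0.957 -0.001 -0.001] deg 54.8 t 36.9
```

Emit:
arm_command([
  [255,0,-40,3,0.14,0,0],
  [255,0,-80,6,0.28,0,0],
  [255,0,-120,9,0.42,0,0],
  [255,0,-160,12,0.56,0,0],
  [255,0,-200,15,0.7,0,0],
  [255,0,-240,18,0.84,0,0],
  [255,0,-280,21,0.957,0,0],
  [255,0,-325,24,0.957,0,0],
  [255,0,-365,27,0.957,0,0],
  [255,0,-385,29,0.957,0,0],
])

```text
time: 37.9
ee_pos: [0.4953, -0.1588, 0.2512]
eef_rot: [0.354, 0.612, -0.353, 0.613]
ft_force: [-0.1, -0.2, -2.4]
width: 0.0317
```

Emit:
arm_command([
  [255,0,0,0,0,0,0],
  [255,0,0,0,0,0,0],
  [255,0,0,0,0,0,0],
])

```text
time: 38.2
ee_pos: [0.4965, -0.1535, 0.2504]
eef_rot: [0.352, 0.614, -0.351, 0.614]
ft_force: [-0.1, 0.1, -1.9]
width: 0.0313
```

```bash
python3 - <<'E'
from h import *
s=read_state();c,im=shot("wrist","w23")
print(s["joint_positions"].round(2),s["width"])
move([0.493,-.169,.25],down(np.radians(-60)))
E
```

```text
[-0.89  0.13  1.21  1.74 -0.12  1.36 -0.69] 0.03127703048028668
pos [ 0.4966 -0.1534  0.2504] shift mm [  0.3 -11.   11.6] rot [ 0.008 -0.001 -0.001] deg 0.5 t 38.25
```

View pics/w23.png

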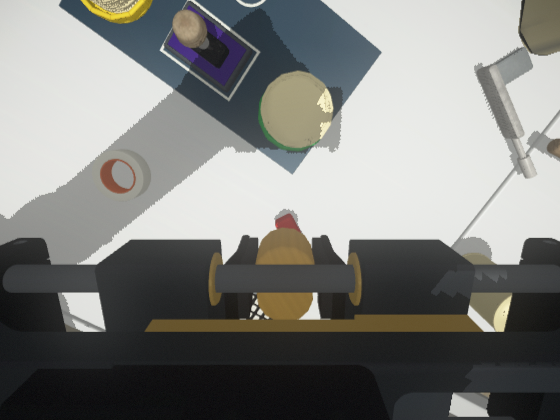

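```bash
python3 - <<'E'
from h import *
s=read_state();c=cam("wrist",s);im=cv2.imread("pics/w23.png");hsv=cv2.cvtColor(im,cv2.COLOR_BGR2HSV)
m=box(im.shape,255,62,338,156)&(hsv[...,0]>12)&(hsv[...,0]<42)&(hsv[...,1]>25)&(hsv[...,1]<160)&(hsv[...,2]>100)
m=cv2.morphologyEx(m.astype(np.uint8),cv2.MORPH_OPEN,np.ones((5,5)))
k=np.argwhere(m);print(k.min(0),k.max(0));f=topfit(c,im,m,.107);print(f)
cv2.imwrite("pics/w23z.png",cv2.resize(im[60:160,245:345],None,fx=6,fy=6,interpolation=cv2.INTER_CUBIC))
M=camera_params("wrist")["mount"];K=camera_params("wrist")["intrinsics"]
im2=im[222:240,285,:].tolist();print(im2)
for v in (226,228,230):
    d=M[:3,:3]@np.linalg.inv(K)@[285,v,1]; print(v,((M[:3,3]+d*(.0022-M[0,3])/d[0])*1000).round(1))
E
```

```text
[ 71 261] [147 332]
(((578.5189208984375, -119.76576232910156), (70.41935729980469, 71.7584228515625), 155.1900177001953), ((578.68359375, -119.91959381103516), 36.09592056274414))
[[75, 78, 142], [74, 78, 142], [74, 77, 142], [74, 77, 142], [73, 75, 141], [74, 85, 140], [81, 107, 136], [82, 115, 134], [83, 115, 135], [80, 114, 134], [81, 113, 134], [79, 113, 134], [79, 113, 132], [79, 113, 133], [78, 112, 132], [78, 112, 133], [76, 110, 132], [77, 112, 133]]
226 [ 2.2 16.3  0.9]
228 [ 2.2 15.1  0.9]
230 [ 2.2 13.9  0.9]
```

View pics/w23z.png

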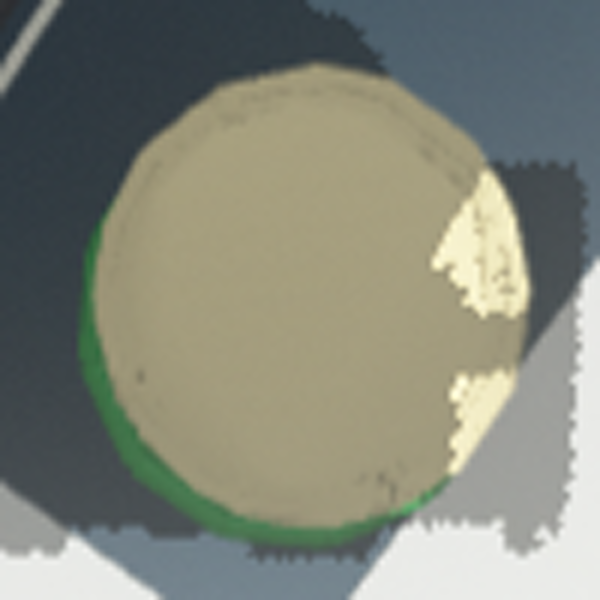

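```bash
python3 - <<'E'
from h import *
s=read_state();j=R.from_quat(s["eef_rot"]).as_matrix()[:,2];print(np.degrees(np.arctan2(j[1],j[0])))
move([0.5791,-.1195,.125],down(np.radians(-59.5)))
E
```

```text
-59.534028667481486
pos [ 0.4966 -0.1534  0.2504] shift mm [125.4  88.2  12.7] rot [-0.001 -0.001 -0.001] deg 0.1 t 38.25
```

Emit:
arm_command([
  [255,0,35,5,0,0,0],
  [255,0,70,10,0,0,0],
  [255,0,88,12.7,0,0,0],
  [255,0,88,12.7,0,0,0],
])

```text
time: 38.65
ee_pos: [0.5807, -0.118, 0.2494]
eef_rot: [0.35, 0.615, -0.351, 0.614]
ft_force: [-1.4, 0.2, -2.3]
width: 0.0314
```

```bash
python3 - <<'E'
from h import *
s=read_state();print(s["joint_positions"].round(2),s["width"])
move([0.5791,-.1195,.125],down(np.radians(-59.5)))
E
```

```text
[-0.72  0.4   1.11  1.55 -0.36  1.41 -0.62] 0.03140516554691534
pos [ 0.5807 -0.118   0.2494] shift mm [124.4  -2.    0.5] rot [0.003 0.    0.002] deg 0.2 t 38.65
```

Emit:
arm_command([
  [255,20,0,0,0,0,0],
  [255,60,0,0,0,0,0],
  [255,100,0,0,0,0,0],
  [255,120,0,0,0,0,0],
  [255,125,0,0,0,0,0],
  [255,125,0,0,0,0,0],
  [255,125,0,0,0,0,0],
])

```text
time: 39.35
ee_pos: [0.5795, -0.1212, 0.1269]
eef_rot: [0.352, 0.613, -0.351, 0.614]
ft_force: [-0.3, 0.5, -2.2]
width: 0.0314
```

```bash
python3 - <<'E'
from h import *
s=read_state();print(s["joint_positions"].round(2),s["width"])
c,im=shot("wrist","w24")
move([0.5791,-.1195,.1095],down(np.radians(-59.5)))
E
```

```text
[-0.66  0.5   1.03  1.71 -0.46  1.19 -0.55] 0.03137258582784689
pos [ 0.5796 -0.1213  0.1269] shift mm [17.4  0.4 -1.8] rot [-0.002  0.001 -0.002] deg 0.2 t 39.4
```

View pics/w24.png

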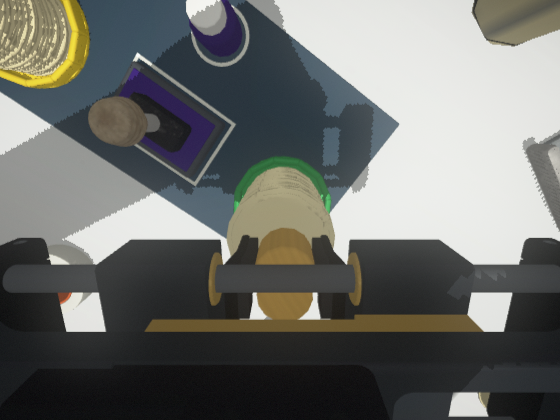

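Emit:
arm_command([
  [255,6,0.4,-1.8,0,0,0],
  [255,12,0.4,-1.8,0,0,0],
  [255,15.5,0.4,-1.8,0,0,0],
  [255,15.5,0.4,-1.8,0,0,0],
  [255,15.5,0.4,-1.8,0,0,0],
])

```text
time: 39.9
ee_pos: [0.5782, -0.1195, 0.1096]
eef_rot: [0.352, 0.614, -0.352, 0.613]
ft_force: [-0.2, -0.3, -2.7]
width: 0.0312
```

Emit:
arm_command([
  [255,0.7,0,0,0,0,0],
  [255,1.2,0,0,0,0,0],
])

```text
time: 40.1
ee_pos: [0.5783, -0.1196, 0.1092]
eef_rot: [0.352, 0.613, -0.352, 0.613]
ft_force: [-4.3, 2.7, 10.7]
width: 0.0314
```

Contact (+10.7 N), so I'll release and rise.

Emit:
arm_command([
  [0,-0.8,0,0,0,0,0],
  [0,-0.8,0,0,0,0,0],
  [0,-0.8,0,0,0,0,0],
  [0,-0.8,0,0,0,0,0],
  [0,-0.8,0,0,0,0,0],
  [0,-10,0,0,0,0,0],
  [0,-35,0,0,0,0,0],
  [0,-75,0,0,0,0,0],
  [0,-120,0,0,0,0,0],
  [0,-150,0,0,0,0,0],
])

```text
time: 41.1
ee_pos: [0.5786, -0.1201, 0.2622]
eef_rot: [0.352, 0.612, -0.351, 0.614]
ft_force: [0.6, -0.1, -0.3]
width: 0.087
```

```bash
python3 - <<'E'
from h import *
s=read_state();print(s["joint_positions"].round(2),s["width"])
move([0.50,.018,.30],down(np.radians(-90)))
E
```

```text
[-0.73  0.39  1.12  1.54 -0.35  1.43 -0.63] 0.08698992187646568
pos [ 0.5786 -0.1201  0.2622] shift mm [ -38.     1.9 -158.9] rot [ 0.529  0.001 -0.003] deg 30.3 t 41.1
```

Emit:
arm_command([
  [0,-10,5,-25,0.1,0,0],
  [0,-20,10,-50,0.2,0,0],
  [0,-30,15,-75,0.3,0,0],
  [0,-38,20,-100,0.42,0,0],
  [0,-38,24,-125,0.54,0,0],
  [0,-38,28,-140,0.6,0,0],
  [0,-38,28,-140,0.6,0,0],
  [0,-38,28,-140,0.6,0,0],
  [0,-38,28,-140,0.6,0,0],
])

```text
time: 42.0
ee_pos: [0.5318, 0.014, 0.2968]
eef_rot: [0.517, 0.482, -0.517, 0.482]
ft_force: [-0.1, -0.7, -0.6]
width: 0.0869
```

```bash
python3 - <<'E'
from h import *
s=read_state();print(s["joint_positions"].round(2),s["ee_pos"])
c,im=shot("wrist","w25")
cv2.imwrite("pics/w25z.png",cv2.resize(im[40:260,110:460,::-1],None,fx=2.2,fy=2.2,interpolation=cv2.INTER_CUBIC))
E
```

```text
[-1.25  0.19  1.3   1.63 -0.18  1.46 -1.57] [0.53181834 0.01402538 0.29680475]
```

View pics/w25.png

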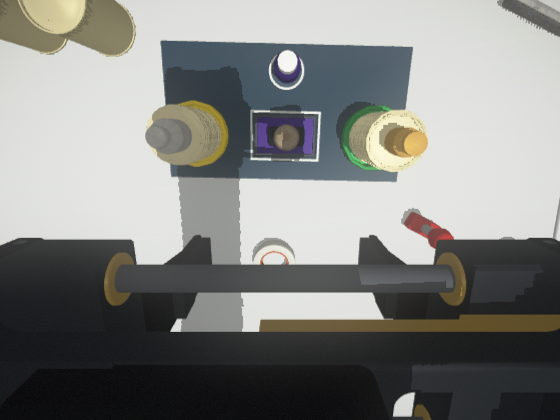

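View pics/w25z.png

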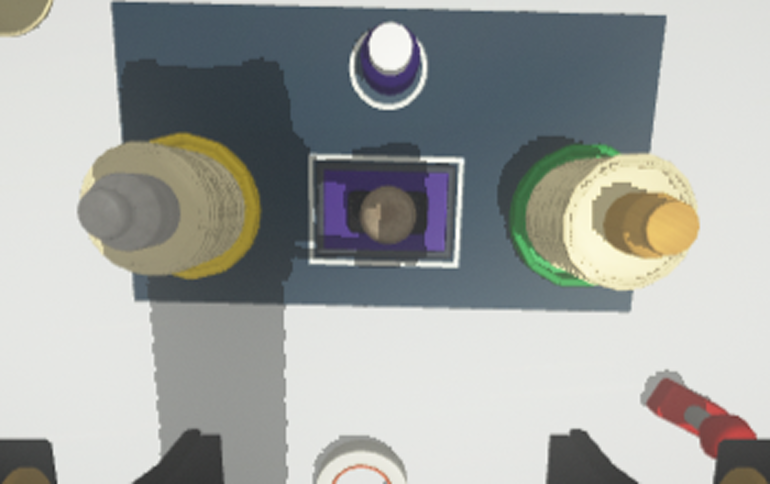

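```bash
python3 - <<'E'
from h import *
s=read_state();c=cam("wrist",s);im=cv2.imread("pics/w25.png");hsv=cv2.cvtColor(im,cv2.COLOR_BGR2HSV)
P=lambda x,y,z: (onplane(c,(110+x/2.2,40+y/2.2),z)[0][:2]*1000).round(1)
print("brass left edge",P(604,222,.107),"top/bot @z~.12",P(640,192,.122),P(640,256,.122),"knob",P(672,225,.158))
print("green top L,R,T,B",P(566,222,.107),P(697,222,.107),P(630,154,.107),P(630,288,.107))
print("grey right edge",P(180,212,.093),"T,B",P(140,172,.12),P(140,250,.12),"knob c",P(106,210,.152))
print("yellow top L,R? T,B",P(78,208,.093),P(150,140,.093),P(150,275,.093))
print("stamp base L,R",P(346,212,.043),P(428,212,.043),"T",P(388,188,.043),P(388,236,.043),"knob",P(388,214,.09))
m=box(im.shape,255,115,316,157)&(hsv[...,0]>115)&(hsv[...,0]<145)&(hsv[...,1]>90)
r,k=rect(c,m,.021);print("felt",r)
m=box(im.shape,246,106,324,165)&(im.min(2)>120);r,k=rect(c,m,.003);print("rect",r)
m=box(im.shape,266,45,308,92)&(im.min(2)>120)
print("ring L R B",P(349,68,.003),P(427,68,.003),P(388,109,.003),"bottle base B",P(388,97,.003),"L,R@z.02",P(360,72,.01),P(420,72,.01),"cap",P(390,46,.063))
E
```

```text
brass left edge [ 580.  -105.8] top/bot @z~.12 [ 594.4 -118.5] [ 562.7 -119.5] knob [ 580.  -119.7]
green top L,R,T,B [581.4 -85.8] [ 576.6 -154.6] [ 613.2 -118.5] [ 544.1 -120.4]
grey right edge [600.6 119.9] T,B [621.4 128.6] [583.6 135. ] knob c [604.4 135.5]
yellow top L,R? T,B [606.6 174.8] [638.5 130.1] [567.9 141.8]
stamp base L,R [592.9  32.7] [589.4 -17.9] T [605.4   5.8] [576.5   7.8] knob [591.5   7.1]
felt ((591.8314819335938, 9.02487564086914), (79.32026672363281, 48.34868240356445), 84.70137023925781)
rect ((590.5079345703125, 9.081432342529297), (104.11152648925781, 73.21918487548828), 84.7837142944336)
ring L R B [681.4  25.4] [677.9 -24.5] [655.    2.1] bottle base B [662.3   1.6] L,R@z.02 [677.4  18.4] [674.7 -19.5] cap [ 6.808e+02 -3.000e-01]
```

```bash
python3 - <<'E'
from h import *
im=cv2.imread("pics/w20.png");cv2.imwrite("pics/w20z.png",cv2.resize(im[135:235,235:335],None,fx=6,fy=6,interpolation=cv2.INTER_CUBIC))
E
```

```text
(no output)
```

View pics/w20z.png

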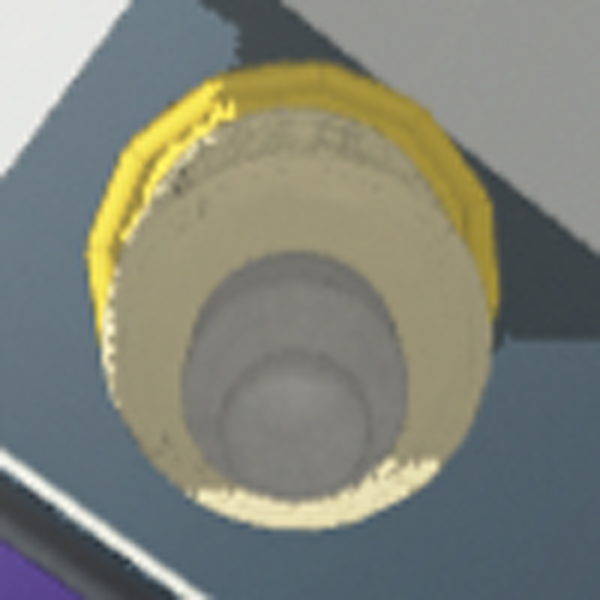

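```bash
python3 - <<'E'
from h import *
M=camera_params("wrist")["mount"];K=camera_params("wrist")["intrinsics"]
def t(u,v,x): d=M[:3,:3]@np.linalg.inv(K)@[u,v,1]; return ((M[:3,3]+d*(x-M[0,3])/d[0])*1000).round(1)
zt=.2525
for n,x,y,z in [("lid T",297,150,.093),("lid B",300,530,.093),("lid L",105,330,.093),("lid R",492,330,.093),("base far",295,250,.093),("body L",182,385,.12),("body R",407,385,.12),("knob",296,425,.15)]:
    print(n,t(235+x/6,135+y/6,zt-z))
s=read_state();print(s["time"],s["joint_vel"].round(4))
c,im=shot("scene","s25")
cv2.imwrite("pics/s25z.png",cv2.resize(im[130:250,170:350,::-1],None,fx=4,fy=4,interpolation=cv2.INTER_CUBIC))
E
```

```text
lid T [159.5  37.8   0.3]
lid B [159.5 -33.7   0.9]
lid L [159.5   4.9 -35. ]
lid R [159.5   5.   36.2]
base far [ 1.595e+02  1.980e+01 -1.000e-01]
body L [132.5   1.1 -19.2]
body R [132.5   1.1  19. ]
knob [1.025e+02 2.100e+00 1.000e-01]
42.05 [ 0.0018  0.0033 -0.0034  0.0007 -0.0001 -0.001  -0.0099]
```

View pics/s25z.png

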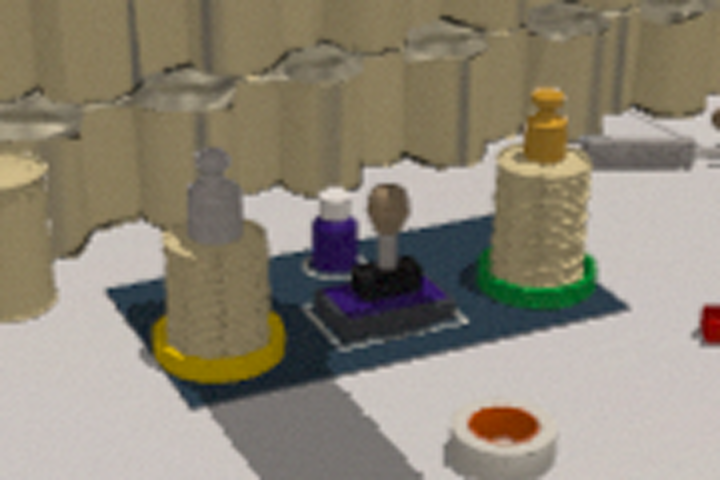

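All five objects stand in place and the gripper is clear, so I'll hand in.

```bash
python3 -c "
from bench import *
print(close_job())"
```

```text
the job is handed in; nothing more can be done
None
```

I laid out the lid coding station in the order asked and handed it in at about 42 s on the robot's clock, with the gripper open and clear of everything. I did not move either lid stack, and the look-alikes were left alone.

My last checks, from the wrist and scene cameras:

| Item | Measured result |
|---|---|
| Ink pad | about 1 mm off the rectangle's centre, square to within about 0.1° |
| Date stamp | upright and parallel to the pad; about 1.5–2 mm off the pad's centre, mostly along its long side |
| Ink bottle | upright and about 1 mm from the ring's centre |
| Big grey weight | upright on the yellow stack, about 1–2 mm off centre |
| Brass weight | upright on the green stack, about 1 mm off centre |

- **Disagreement:** in the last, oblique view, the top of the grey weight's knob read about 3.5 mm off centre. The nearly overhead view after release, and the edge of the weight's base, gave about 1–2 mm. I trusted those and left it as it was.
- **Stamp base size:** it measured about 50 x 25–29 mm, not the 50 x 56 mm given. I set its long side along the pad's long side.
- **Joint 3:** it ended at 1.30 rad, close to its 1.34 limit but inside it.

No check failed. The largest wrist force I saw was about 12 N.

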